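Hang the lens tube in the crank stand and wind it up to working height

ROBOT

A 6-joint arm with a two-finger parallel gripper is mounted at the origin on the work surface. World frame = base frame: x ahead of the robot, y to its left, z up, the work surface at z = 0. Lengths are in m, angles in rad, forces in N, time in s.
With the tool pointing down it reaches from about 0.3 to 0.775 m from the base axis. Payload 14.6 kg.
Tool frame: the origin (TCP) lies at the very end of the fingers, on their centre line; the grasp point (between the pads) lies behind it (grip_depth is the z of the grasp point in the tool frame, in m); z points along the fingers, x is the direction in which the jaws open and shut, and the axes are right-handed (so a half turn about z gives the same grasp; the last joint's range is limited). The gripper opens to 85 mm and grips with 20 to 120 N. Pads are 22 mm wide; open, the fingers measure 114 mm over their backs; the gripper's body (76 mm by 85 mm) begins 54 mm behind the grasp point. The pads swing forward as they close: fully open they stand 13 mm farther back than shut.
Start: joints at [1.054, 0.3, 1.521, -0, 1.321, -0.067], TCP at [0.239, 0.495, 0.231] pointing down, gripper open.
Joint ranges: [-3.03, 3.03], [-0.79, 2.21], [0.23, 2.52], [-1.04, 4.18], [0, 3.07], [-2.55, 2.55]. Speed limits (rad/s): [2.22, 2.22, 2.57, 3.14, 3.14, 3.14].

INTERFACE

Orientations are given as [roll, pitch, yaw] about the fixed x, y, z axes, in that order (R = Rz(yaw) Ry(pitch) Rx(roll)).
In Python, from bench import read_state, get_image, get_calibration, job_done, grip_depth gives the robot as it stands.
- The arm moves only by the tool carry_out, never from a script. Its argument "commands" is a list of rows, each an object of numbers: "x", "y", "z": the shift along the tool's x, y, z each as a share of 2.5 cm, from -1 to 1; "ax", "ay", "az": the turn, a rotation vector about the tool's x, y, z each as a share of 5 degrees, from -1 to 1; "claw": the closure, from -1 (fully open) to 1 (shut). A call has exactly 5 rows; each row shifts and turns the commanded pose from where the row before left it, along the tool's axes as they then stand; what a row does not reach is not made up. A row lasts 1/12 s, in which the tool goes at most 41.7 mm and 7.16 degrees, less where a joint would pass 70% of its speed; a pose out of reach is approached as far as the arm can. A call with a number of a shift or a turn outside -1 to 1 is refused whole. A call with a gripper value outside its range is refused whole. The fingers move at their own pace and stop on an object; the grip force is fixed at half the most. Time passes only in rows, so rows that do not move let the fingers close, or fill a call up. It gives the time, the measured TCP pose, the force and the opening at its end, in the units of the state.
- read_state(): the state, without advancing time (a new reading comes with each control period).
- get_image(name): name is "side" or "top" or "wrist"; returns (picture, depth): 400x640x3 uint8, red, green, blue; 400x640 float32, m along the optical axis (not along the pixel's ray), 0 where there is no reading.
- get_calibration(name): a dict with "vertical_fov" (degrees; the focal length in pixels is half the picture's height over the tangent of half this angle, whatever the lens; pixels are square), "cx", "cy" (the principal point, pixels), "k1" (the pictures are not rectified: a ray, as slopes to the right and down, at radius r is drawn at 1 + k1 r^2 times it, then the intrinsics apply), "extrinsics" (4x4, takes a point from world to camera coordinates). Camera axes: x right, y down, z forward; pixel columns grow to the right and rows downward; lengths in m; the calibration is good to about 2 mm. A picture is of the moment at which its call begins: read the wrist's pose just before it. get_calibration takes no time and is no camera call; for the wrist camera it gives the pose at the moment of the call.
- job_done(): hands the job in, once; it reports no verdict.
The state is a dict: "t": time; "joint_positions": joint angles; "joint_velocities": joint speeds; "joint_torque": joint torques, N m; "ee_pos": TCP position; "eef_rot": TCP orientation; "contact_force": force on the tool from outside, world axes, zero at the start; "ft_torque": the same for the moment, N m; "opening": finger opening in m.
Only numpy, scipy, OpenCV 4.12 (cv2) and the standard library are available. Lean on these libraries where they do the work, as an engineer would, in place of code of your own. Each camera call takes 0.05 s, during which the arm holds its last target.

TASK

Stand the lens tube that lies on the optical table upright, foot plate down, on the base of the crank stand with its barrel pushed home in the fork's slot. Then turn the crank until the fork has picked the tube up and it hangs upright with its foot plate about 10 mm clear of the base. Leave the other things on the table where they are.

Things in the scene. Friction and masses are not known exactly. Their poses are not given: they have to be found in the camera images.
- tube_center (a point): Lens tube, 0.5 kg: black round barrel, 40 mm in diameter, 180 mm long, with two square silver plates 66 x 66 x 10 mm. Point on its axis half-way along. x axis: along the barrel from foot to head. At the start it lies level on its plates' sides, axis 33 mm above the table, left or right of the stand, head roughly away from the robot.
- tube_foot (a point): Centre of the lens tube's foot end face, 90 mm from tube_center; axes as there. The foot plate is flush with this face, 10 mm thick; its straight 66 mm edge is what the tube can be tipped up over.
- tube_plate (a point): Centre of the face of the tube's second, carrying plate that looks towards the foot: 95 mm from the foot face; the plate's other face is at 105 mm. This face comes to rest on the fork. From 105 mm to the head (180 mm) the barrel is bare, 40 mm thick: grip it there.
- base_top (a point): Crank stand (fixed; place and yaw vary): point on the upper face of its black base plate, 12 mm above the table, where the tube's axis belongs, marked by a flush glass disc. x axis: level, from here to the column. The base reaches 60 mm to -x, 200 mm to +x, 75 mm to each side.
- fork_seat (a point): Silver fork on the column's black carriage: centre of its seat, on the upper face of the fork, straight above base_top, axes as there. Slot 50 mm wide between two prongs (12 mm thick, 30 mm wide), open to -x; the prongs end 38 mm before this point and the slot's closed end is 22 mm beyond it (+x). Height of the upper face above the table: 97 mm + 1.91 mm per rad of the crank.
- column_top (a point): Top of the aluminium column that carries the fork: centre of its upper face, 238 mm above the table, 150 mm from base_top along +x. Column 65 mm deep (x), 90 mm wide. At the start the fork's upper face is 2 to 6 mm lower than the carrying plate of a tube standing on the base, so the barrel slides in from -x with the plate above the fork.
- crank_grip (a point): Centre of the crank's red upright handle above the column: flat-sided, 46 mm tall, 26 mm long radially (along the crank arm) and 16 mm thick tangentially; fixed to the arm, so it turns with it. It circles 55 mm from the axis, 288 mm above the table. The arm's upper face is 26 mm under this point, the screw head on the axis 3 mm above the arm.
- crank_axis (a point): Point on the crank's upright axis of turning, 285 mm above the table, 150 mm from base_top along +x.
- crank (a joint): Crank angle in rad; grows as the crank turns clockwise seen from above, which raises the fork by 12 mm per full turn (1.91 mm per rad). Range 0 to 20; starts between 2.0 and 4.2. It takes about 2 to 4 N at the handle and stays where it is left.
- post: bystander: lying steel post 25 mm in diameter, 130 mm long, with black square clamps 40 mm across, on the other side of the stand than the lens tube; origin under its middle
- camera: bystander: blue finned cube camera, 60 mm, 72 mm tall; origin under its middle
- mirror_mount: bystander: black square mirror mount on a post and round foot, 115 mm tall, 50 mm wide; origin under its foot
- driver: bystander: orange-handled screwdriver, 170 mm, lying behind the stand; origin under its middle
- cleaner: bystander: amber bottle with white cap, 48 mm in diameter, 110 mm tall; origin under its middle
- slide_box: bystander: blue box 100 x 80 x 30 mm; origin under its middle
- wrench: bystander: steel spanner, 150 mm, lying right of the stand and behind it; origin under its middle

How it is judged:
By the outcome, as a careful person would: the job done as asked, in the order asked, and still so for the second after the job is handed in, with the robot touching nothing.
It also fails if it takes over 72 s, if anything falls off the work surface, if the arm or the gripper's body presses on something with over 40 N, if the wrist force passes 120 N, or if a joint passes its speed limit or range.

## Working session

There is one attempt and no reset: what is moved stays moved. The work goes in short steps, Python scripts to look and compute and a tool call to move; the robot and the scene stay as the last step left them, time stands still between calls to the robot, and variables do not carry over. Pictures are saved under pics/ and viewed, and the job is handed in when it is done.

Besides the shell and the picture viewer there is one more tool, called after "Call:" as name(argument=value, ...) on one line, values as JSON. carry_out: Moves the arm, as the interface text tells. Its arguments: {"type":"object","properties":{"commands":{"type":"array"}},"required":["commands"]}

```bash
ls; mkdir -p pics; cat > h.py <<'E'
import numpy as np, cv2
from bench import *
def snap(n,f):
    c=get_calibration(n); p,d=get_image(n)
    cv2.imwrite(f'pics/{f}.png',cv2.cvtColor(p,cv2.COLOR_RGB2BGR)); np.savez(f'pics/{f}.npz',p=p,d=d,E=c['extrinsics'],c=[c['vertical_fov'],c['cx'],c['cy'],c['k1']])
    return p,d,c
def load(f):
    z=np.load(f'pics/{f}.npz'); v=z['c']; return z['p'],z['d'],dict(vertical_fov=v[0],cx=v[1],cy=v[2],k1=v[3],extrinsics=z['E'])
def ray(c,uv):
    uv=np.atleast_2d(np.array(uv,float)); f=200/np.tan(np.radians(c['vertical_fov'])/2)
    K=np.array([[f,0,c['cx']],[0,f,c['cy']],[0,0,1.]])
    s=cv2.undistortPoints(uv[:,None,:],K,np.array([c['k1'],0,0,0,0.]))[:,0]
    E=np.array(c['extrinsics']); R=E[:3,:3]; o=-R.T@E[:3,3]
    return o,np.c_[s,np.ones(len(s))]@R,s
def onz(c,uv,z):
    o,d,_=ray(c,uv); return o+d*((z-o[2])/d[:,2])[:,None]
def dep(c,uv,dd):
    o,d,_=ray(c,uv); return o+d*np.atleast_1d(dd)[:,None]
def proj(c,P):
    P=np.atleast_2d(P); E=np.array(c['extrinsics']); q=P@E[:3,:3].T+E[:3,3]; s=q[:,:2]/q[:,2:]
    r2=(s**2).sum(1,keepdims=True); f=200/np.tan(np.radians(c['vertical_fov'])/2)
    return s*(1+c['k1']*r2)*f+[c['cx'],c['cy']]
E
python3 - <<'E'
from h import *
for n in('side','top','wrist'):
    p,d,c=snap(n,n+'0'); print(n,{k:np.round(v,3).tolist() for k,v in c.items()})
print(read_state(),grip_depth)
E
```

```text
pics
side {'vertical_fov': 47.745, 'cx': 313.065, 'cy': 197.842, 'k1': -0.049, 'extrinsics': [[0.849, -0.528, 0.011, -0.49], [-0.399, -0.655, -0.642, 0.36], [0.346, 0.541, -0.767, 1.173], [0.0, 0.0, 0.0, 1.0]]}
top {'vertical_fov': 49.94, 'cx': 318.902, 'cy': 200.89, 'k1': -0.109, 'extrinsics': [[0.007, -1.0, -0.003, -0.015], [-0.988, -0.007, -0.152, 0.587], [0.152, 0.004, -0.988, 1.46], [0.0, 0.0, 0.0, 1.0]]}
wrist {'vertical_fov': 65.573, 'cx': 323.484, 'cy': 200.791, 'k1': -0.059, 'extrinsics': [[0.434, 0.901, -0.001, -0.55], [0.852, -0.411, 0.324, -0.042], [0.291, -0.142, -0.946, 0.381], [0.0, 0.0, 0.0, 1.0]]}
{'t': 0.15, 'joint_positions': array([ 1.05439782e+00,  3.00323313e-01,  1.52141877e+00, -2.26653677e-05,
        1.32070848e+00, -6.65982823e-02]), 'joint_velocities': array([-0.00100566, -0.00192859, -0.00282234, -0.00147483, -0.00028277,
       -0.00026372]), 'joint_torque': array([ 7.87398003e-04, -5.43670642e+01, -3.61881816e+01, -2.19090197e-05,
        3.15129590e-03,  6.37190993e-06]), 'ee_pos': array([0.23905311, 0.49513966, 0.23087106]), 'eef_rot': array([-3.14155747e+00,  8.57463839e-04,  1.12100173e+00]), 'contact_force': array([ 0.45709847,  0.00755238, -0.06838146]), 'ft_torque': array([ 0.02986239, -0.00736156, -0.03304952]), 'opening': 0.08556704909852458} -0.0187
```

View pics/top0.png

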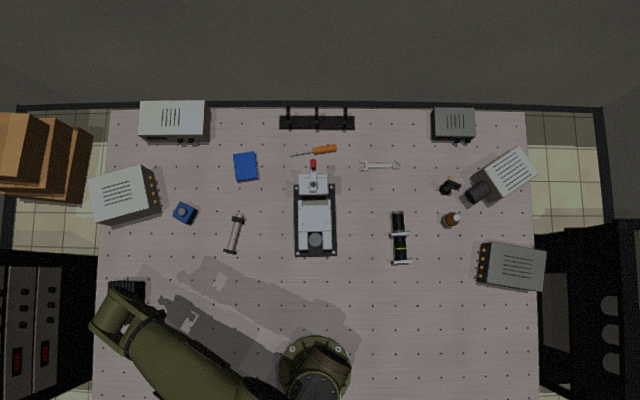

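View pics/side0.png

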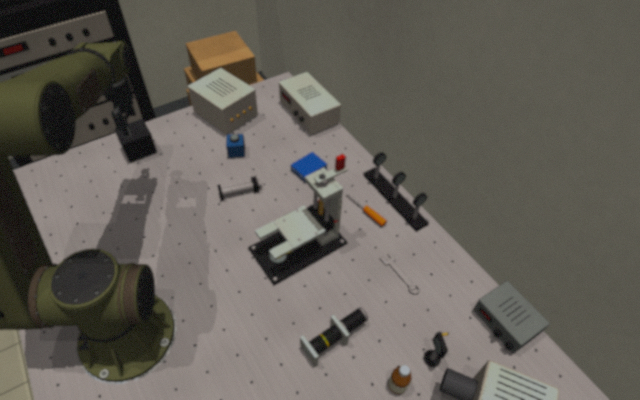

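View pics/wrist0.png

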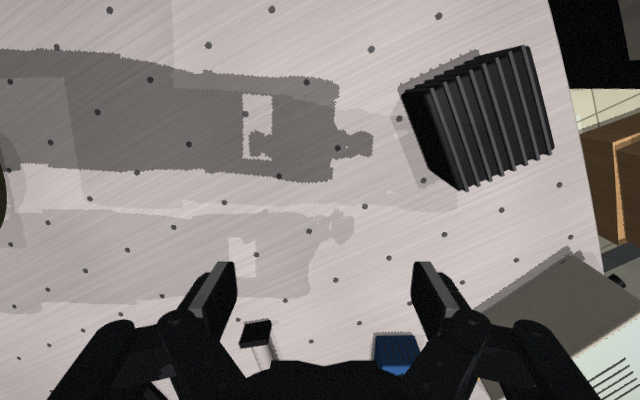

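```bash
python3 - <<'E'
from h import *
p,d,c=load('top0')
a=cv2.resize(p[150:270,280:430],None,fx=5,fy=5,interpolation=cv2.INTER_CUBIC)
cv2.imwrite('pics/topz.png',cv2.cvtColor(a,cv2.COLOR_RGB2BGR))
print(np.round(onz(c,[[400,238],[315,241],[316,230]],0.03),3))
vv,uu=np.mgrid[140:275,280:430]; P=dep(c,np.c_[uu.ravel(),vv.ravel()],d[140:275,280:430].ravel())
H=P[:,2].reshape(uu.shape); 
for v in range(145,272,3): print(v,' '.join('%4d'%(H[v-140,u-280]*1000) for u in range(290,424,4)))
E
```

```text
[[ 0.46  -0.296  0.03 ]
 [ 0.448  0.002  0.03 ]
 [ 0.486 -0.001  0.03 ]]
145    4    6    4    2    1   -4    7   -3   22   27   27   20    0    0   -1    5   -8    2    1    0    2   -5    5    4    6    2   -4   -1    0    2    3    0   -2   -1
148    4   -2    3    2    3   -3   31   22   18   30   27   24    0    5   -4   -4    5    0    1   -1   -5   -3   -2    0   10    0    0    3    3   -4    3   -3    5   -2
151    0   11    0    5   19   19   22   21   21   19    0   -1    1    6   -2    1    1    3   -6    6   -2    2   -3   -1    0   -2    3    0    0    2   -2   -2   -1    0
154   14   12    0    0    1    0    2    1    0    1   -5    0   -3    0    4   -1   -3    0   -2   -1    0   -2   -2    1   -1   -1   -2   -4    2    0    1    2    7    2
157    2  -11    4    2   -3    0    1    1   -1   -7   -3    1    5   -4    4    1    4    0    1   -1   -1    0    2   -8    0   -5   -5    4   -3    0    0   -3    5    1
160    7    4    0   -2    0  310  309    2    2    4    2 1532    0   -2    0    1   -2    4    7    6    0    5   -3    0    0    1   -4    0    0    4    
[... 5754 characters left out ...]
   1
262    0   -4    0    2   -1   -4    0    2    6    2    2    5   -7   -5    0    2    5    1   -4   -4    1   -2    0    1    0    3   68   65   67   66   63    3    2    3
265   -3    0   -4    0   -3    1    5   -2    1   -4    1    0    2    5    1   -2   -2    3    0    1    0    1   -1    5    0    1   -4    1    1   -2    0   -4    1    2
268   -4   -1    1    5    0    0   -4    0    0   -1    8    3    0    4   -2    3   -1   -6    1    0    3   -2    1    2    0    6    3   -3   -2    1   -1   -2    3    0
271    0    1    3    3   -2    0    0    1   -1   -5    5    0   -3   -1   -7    5    4   -6    3    0    1    2    0   -1   -3    3    0    0   -5    2    0   -2    0    0
```

View pics/topz.png

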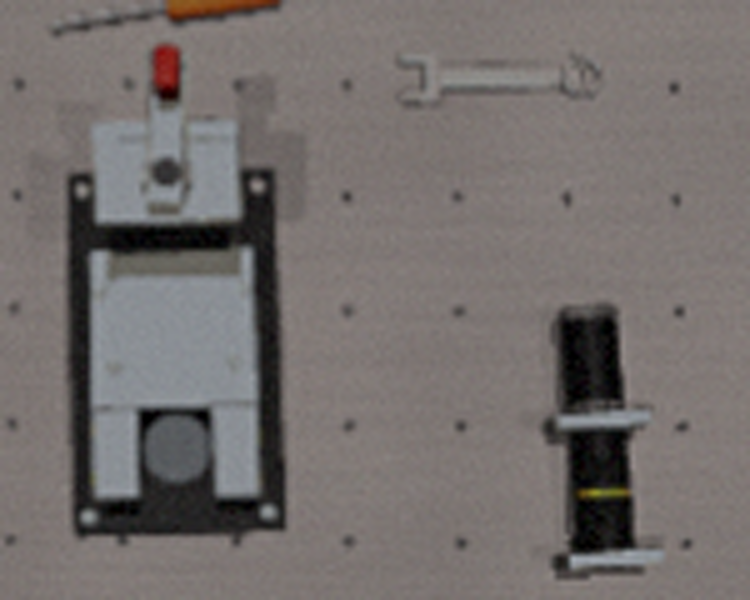

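```bash
python3 - <<'E'
from h import *
for n,(u0,u1,v0,v1) in {'top0':(380,425,200,275),'side0':(290,375,300,370)}.items():
    p,d,c=load(n)
    vv,uu=np.mgrid[v0:v1,u0:u1]; P=dep(c,np.c_[uu.ravel(),vv.ravel()],d[v0:v1,u0:u1].ravel()); ok=(P[:,2]<.09)
    P=P[ok]; bar=P[(P[:,2]>.03)&(P[:,2]<.09)]
    m=bar[:,:2].mean(0); w,V=np.linalg.eigh(np.cov((bar[:,:2]-m).T)); a=V[:,1]*np.sign(V[0,1])
    t=(bar[:,:2]-m)@a; s=(bar[:,:2]-m)@[-a[1],a[0]]
    print(n,len(bar),m,np.degrees(np.arctan2(a[1],a[0])),t.min(),t.max())
    for b in np.arange(-.11,.11,.01):
        k=(t>b)&(t<b+.01)
        if k.sum()>3: print('%.3f %d s %.3f..%.3f z50 %.3f z95 %.3f'%(b,k.sum(),*np.percentile(s[k],[3,97]),*np.percentile(bar[k,2],[50,95])))
E
```

```text
top0 662 [ 0.45950141 -0.28959028] 3.6966474222422256 -0.0867592858096499 0.0950462073780294
-0.090 41 s -0.033..0.031 z50 0.067 z95 0.070
-0.080 42 s -0.031..0.030 z50 0.063 z95 0.071
-0.070 34 s -0.019..0.017 z50 0.048 z95 0.057
-0.060 35 s -0.020..0.017 z50 0.049 z95 0.056
-0.050 33 s -0.021..0.017 z50 0.049 z95 0.056
-0.040 33 s -0.018..0.015 z50 0.050 z95 0.056
-0.030 34 s -0.018..0.017 z50 0.051 z95 0.056
-0.020 35 s -0.020..0.018 z50 0.051 z95 0.058
-0.010 35 s -0.022..0.017 z50 0.048 z95 0.057
-0.000 39 s -0.024..0.023 z50 0.052 z95 0.066
0.010 59 s -0.034..0.031 z50 0.066 z95 0.071
0.020 32 s -0.021..0.018 z50 0.050 z95 0.058
0.030 33 s -0.021..0.018 z50 0.049 z95 0.055
0.040 31 s -0.018..0.017 z50 0.051 z95 0.058
0.050 32 s -0.018..0.016 z50 0.050 z95 0.057
0.060 35 s -0.020..0.017 z50 0.050 z95 0.056
0.070 34 s -0.021..0.016 z50 0.050 z95 0.056
0.080 31 s -0.018..0.017 z50 0.048 z95 0.055
0.090 14 s -0.017..0.015 z50 0.051 z95 0.058
side0 1265 [ 0.45613408 -0.29525011] 3.5807310511929886 -0.0814126384183417 0.09954605754200462
-0.090 40 s -0.014..0.034 z50 0.051 z95 0.067
-0.080 157 s -0.029..0.033 z50 0.064 z95 0.068
-0.070 41 s -0.015..0.019 z50 0.051 z95 0.055
-0.060 61 s -0.015..0.019 z50 0.050 z95 0.054
-0.050 64 s -0.016..0.019 z50 0.049 z95 0.054
-0.040 61 s -0.015..0.018 z50 0.049 z95 0.054
-0.030 60 s -0.016..0.017 z50 0.048 z95 0.053
-0.020 63 s -0.016..0.021 z50 0.049 z95 0.056
-0.010 59 s -0.015..0.018 z50 0.049 z95 0.054
-0.000 61 s -0.015..0.019 z50 0.049 z95 0.055
0.010 160 s -0.029..0.032 z50 0.059 z95 0.068
0.020 42 s -0.028..0.029 z50 0.064 z95 0.067
0.030 58 s -0.015..0.019 z50 0.049 z95 0.054
0.040 59 s -0.015..0.021 z50 0.048 z95 0.054
0.050 59 s -0.015..0.020 z50 0.048 z95 0.054
0.060 59 s -0.016..0.019 z50 0.049 z95 0.054
0.070 56 s -0.015..0.021 z50 0.048 z95 0.054
0.080 55 s -0.015..0.019 z50 0.049 z95 0.054
0.090 50 s -0.015..0.021 z50 0.049 z95 0.054
```

```bash
python3 - <<'E'
from h import *
p,d,c=load('top0')
# red handle
hsv=cv2.cvtColor(p,cv2.COLOR_RGB2HSV)
m=((hsv[...,0]<6)|(hsv[...,0]>174))&(hsv[...,1]>150)&(hsv[...,2]>90); m[:,:300]=0;m[:,330:]=0;m[:140]=0;m[190:]=0
v,u=np.nonzero(m);print('red',u.min(),u.max(),v.min(),v.max(),u.mean(),v.mean(),len(u))
print(dep(c,[[u.mean(),v.mean()]],np.median(d[m][d[m]<1.3])), onz(c,[[u.mean(),v.mean()]],.311))
vv,uu=np.mgrid[150:265,285:345]; P=dep(c,np.c_[uu.ravel(),vv.ravel()],d[150:265,285:345].ravel())
def rect(lo,hi,xmax=9):
    k=(P[:,2]>lo)&(P[:,2]<hi)&(P[:,0]<xmax); Q=P[k]
    r=cv2.minAreaRect((Q[:,:2]*1000).astype(np.float32)); return k.sum(),r,Q.mean(0)
print('col',rect(.225,.25)); print('fork',rect(.09,.116,.55)); print('carr',rect(.09,.116)); 
k=(P[:,2]>.09)&(P[:,2]<.116)&(P[:,0]<.53);print('fork z',P[k,2].mean(),np.median(P[k,2]),k.sum())
k=(P[:,2]>.0)&(P[:,2]<.025)&(P[:,0]<.40)&(P[:,0]>.38)&(abs(P[:,1])<.05);print('base z',P[k,2].mean(),k.sum())
vv,uu=np.mgrid[150:265,345:380]; Q=dep(c,np.c_[uu.ravel(),vv.ravel()],d[150:265,345:380].ravel()); print('table z',np.median(Q[:,2]))
k=(P[:,2]>.225)&(P[:,2]<.25);print('col z',np.median(P[k,2]))
# dark base
dark=(hsv[...,2]<70); dark[:183]=0;dark[262:]=0;dark[:,:288]=0;dark[:,345:]=0
n,l,s,ce=cv2.connectedComponentsWithStats(dark.astype(np.uint8)); 
uv=np.argwhere(dark)[:,::-1]; W=onz(c,uv,.012); print('base',cv2.minAreaRect((W[:,:2]*1000).astype(np.float32)))
print(onz(c,[[280+82/5,150+187/5],[280+258/5,150+185/5],[280+88/5,150+516/5],[280+268/5,150+512/5],[280+177/5,150+449/5],[280+166/5,150+171/5]],.012), onz(c,[[280+166/5,150+171/5]],.265))
E
```

```text
red 311 315 159 166 312.9166666666667 162.86111111111111 36
[[0.65910394 0.0066531  0.30918499]] [[0.65865737 0.00661921 0.311     ]]
col (np.int64(477), ((611.2299194335938, 8.942352294921875), (63.15202713012695, 90.06303405761719), 2.0397419929504395), array([0.60822117, 0.00937424, 0.23814228]))
fork (np.int64(1029), ((482.91705322265625, 3.3275833129882812), (131.3215789794922, 110.26908111572266), 0.8652637600898743), array([0.49183163, 0.00468437, 0.10247602]))
carr (np.int64(1471), ((507.8762512207031, 3.704540252685547), (181.2456512451172, 110.26908111572266), 0.865263819694519), array([0.51622382, 0.00534546, 0.10297921]))
fork z 0.10238950811990412 0.10226511723114062 833
base z 0.006114336619770901 115
table z 0.0007168994371951065
col z 0.2383816290257228
base ((523.309326171875, 3.3587265014648438), (268.9971008300781, 148.48983764648438), 0.9081855416297913)
[[ 0.64110295  0.07082196  0.012     ]
 [ 0.6434247  -0.05592674  0.012     ]
 [ 0.40551981  0.06310514  0.012     ]
 [ 0.4092717  -0.06369746  0.012     ]
 [ 0.45321208  0.00078594  0.012     ]
 [ 0.65323297  0.01042009  0.012     ]] [[0.60412744 0.00599229 0.265     ]]
```

```bash
cat > plan.py <<'E'
import sys,json
from h import *
from scipy.spatial.transform import Rotation as Ro
def log():
    s=read_state(); open('log.jsonl','a').write(json.dumps({k:np.array(v).tolist() for k,v in s.items()})+'\n'); return s
def show(s):
    print('t%.2f'%s['t'],'pos',np.round(s['ee_pos'],4),'rpy°',np.round(np.degrees(s['eef_rot']),1),'q',np.round(s['joint_positions'],3),'F',np.round(s['contact_force'],1),'T',np.round(s['ft_torque'],2),'op %.4f'%s['opening'])
def plan(tgt,R1,n=None,claw=-1,start=None,pivot=None):
    """rows from the present pose; pivot: tool-frame point driven to tgt in a straight line (default TCP)"""
    s=log() ; show(s)
    p0,R0=(s['ee_pos'],Ro.from_euler('xyz',s['eef_rot'])) if start is None else start
    pv=np.zeros(3) if pivot is None else np.array(pivot)
    rv=(R0.inv()*R1).as_rotvec(); a=p0+R0.apply(pv); b=np.array(tgt)
    need=max(np.linalg.norm(b-a)/.0235,np.abs(np.degrees(rv)).max()/4.9)
    n=n or int(np.ceil(need)); 
    p,R=p0,R0
    for i in range(n):
        Rn=R0*Ro.from_rotvec(rv*(i+1)/n); pn=a+(b-a)*(i+1)/n-Rn.apply(pv)
        x=np.round(R.inv().apply(pn-p)/.025,2); w=np.round(np.degrees((R.inv()*Rn).as_rotvec())/5,2)
        p=p+R.apply(x*.025); R=R*Ro.from_rotvec(np.radians(w*5))
        print(json.dumps({k:float(v) for k,v in zip(('x','y','z','ax','ay','az'),[*x,*w]) if v}|{'claw':claw}) ,'' if (i+1)%5 else '\n')
    return p,R
E
python3 - <<'E'
from plan import *
plan([.516,-.289,.22],Ro.from_euler('xyz',[180,0,-86.35],degrees=True),35)
E
```

```text
t0.15 pos [0.2391 0.4951 0.2309] rpy° [-180.     0.    64.2] q [ 1.054  0.3    1.521 -0.     1.321 -0.067] F [ 0.5  0.  -0.1] T [ 0.03 -0.01 -0.03] op 0.0856
{"x": -0.67, "y": 0.67, "z": 0.01, "az": 0.86, "claw": -1} 
{"x": -0.62, "y": 0.73, "z": 0.02, "az": 0.86, "claw": -1} 
{"x": -0.56, "y": 0.76, "z": 0.01, "az": 0.86, "claw": -1} 
{"x": -0.5, "y": 0.81, "z": 0.01, "az": 0.86, "claw": -1} 
{"x": -0.44, "y": 0.84, "z": 0.01, "az": 0.86, "claw": -1} 

{"x": -0.37, "y": 0.88, "z": 0.02, "az": 0.86, "claw": -1} 
{"x": -0.31, "y": 0.9, "z": 0.01, "az": 0.86, "claw": -1} 
{"x": -0.24, "y": 0.92, "z": 0.01, "az": 0.86, "claw": -1} 
{"x": -0.18, "y": 0.93, "z": 0.02, "az": 0.86, "claw": -1} 
{"x": -0.1, "y": 0.95, "z": 0.01, "az": 0.86, "claw": -1} 

{"x": -0.03, "y": 0.94, "z": 0.01, "az": 0.86, "claw": -1} 
{"x": 0.05, "y": 0.95, "z": 0.02, "az": 0.87, "claw": -1} 
{"x": 0.11, "y": 0.95, "z": 0.01, "az": 0.86, "claw": -1} 
{"x": 0.18, "y": 0.93, "z": 0.01, "ax": 0.01, "az": 0.86, "claw": -1} 
{"x": 0.26, "y": 0.92, "z": 0.01, "az": 0.86, "claw": -1} 

{"x": 0.32, "y": 0.89, "z": 0.02, 
[... 459 characters left out ...]
, "z": 0.01, "az": 0.86, "claw": -1} 
{"x": 0.81, "y": 0.5, "z": 0.02, "az": 0.86, "claw": -1} 

{"x": 0.84, "y": 0.43, "z": 0.01, "az": 0.86, "claw": -1} 
{"x": 0.88, "y": 0.37, "z": 0.01, "az": 0.86, "claw": -1} 
{"x": 0.9, "y": 0.31, "z": 0.01, "az": 0.86, "claw": -1} 
{"x": 0.92, "y": 0.23, "z": 0.01, "az": 0.86, "claw": -1} 
{"x": 0.94, "y": 0.17, "z": 0.02, "az": 0.86, "claw": -1} 

{"x": 0.94, "y": 0.09, "z": 0.01, "az": 0.86, "claw": -1} 
{"x": 0.95, "y": 0.03, "z": 0.01, "az": 0.86, "claw": -1} 
{"x": 0.95, "y": -0.05, "z": 0.01, "az": 0.86, "claw": -1} 
{"x": 0.94, "y": -0.12, "z": 0.01, "ax": 0.01, "az": 0.87, "claw": -1} 
{"x": 0.94, "y": -0.19, "z": 0.02, "az": 0.86, "claw": -1}
```

Call:
carry_out(commands=[{"x": -0.67,"y": 0.67,"az": 0.86,"claw": -1},{"x": -0.62,"y": 0.73,"az": 0.86,"claw": -1},{"x": -0.56,"y": 0.76,"az": 0.86,"claw": -1},{"x": -0.5,"y": 0.81,"az": 0.86,"claw": -1},{"x": -0.44,"y": 0.84,"az": 0.86,"claw": -1}])

```text
validation failed for argument at $.co...
```

Call:
carry_out(commands=[{"x": -0.37,"y": 0.88,"az": 0.86,"claw": -1},{"x": -0.31,"y": 0.9,"az": 0.86,"claw": -1},{"x": -0.24,"y": 0.92,"az": 0.86,"claw": -1},{"x": -0.18,"y": 0.93,"az": 0.86,"claw": -1},{"x": -0.1,"y": 0.95,"az": 0.86,"claw": -1}])

```text
validation failed for argument at $.co...
```

Call:
carry_out(commands=[{"x": -0.03,"y": 0.94,"az": 0.86,"claw": -1},{"x": 0.05,"y": 0.95,"az": 0.86,"claw": -1},{"x": 0.11,"y": 0.95,"az": 0.86,"claw": -1},{"x": 0.18,"y": 0.93,"az": 0.86,"claw": -1},{"x": 0.26,"y": 0.92,"az": 0.86,"claw": -1}])

```text
validation failed for argument at $.co...
```

Call:
carry_out(commands=[{"x": -0.67,"y": 0.67,"z": 0,"ax": 0,"ay": 0,"az": 0.86,"claw": -1},{"x": -0.62,"y": 0.73,"z": 0,"ax": 0,"ay": 0,"az": 0.86,"claw": -1},{"x": -0.56,"y": 0.76,"z": 0,"ax": 0,"ay": 0,"az": 0.86,"claw": -1},{"x": -0.5,"y": 0.81,"z": 0,"ax": 0,"ay": 0,"az": 0.86,"claw": -1},{"x": -0.44,"y": 0.84,"z": 0,"ax": 0,"ay": 0,"az": 0.86,"claw": -1}])

```text
t: 0.57
ee_pos: [0.2787, 0.3822, 0.2311]
eef_rot: [3.142, 0.0, 0.742]
contact_force: [1.0, -0.1, -0.5]
opening: 0.0854
```

Call:
carry_out(commands=[{"x": -0.37,"y": 0.88,"z": 0,"ax": 0,"ay": 0,"az": 0.86,"claw": -1},{"x": -0.31,"y": 0.9,"z": 0,"ax": 0,"ay": 0,"az": 0.86,"claw": -1},{"x": -0.24,"y": 0.92,"z": 0,"ax": 0,"ay": 0,"az": 0.86,"claw": -1},{"x": -0.18,"y": 0.93,"z": 0,"ax": 0,"ay": 0,"az": 0.86,"claw": -1},{"x": -0.1,"y": 0.95,"z": 0,"ax": 0,"ay": 0,"az": 0.86,"claw": -1}])

```text
t: 0.98
ee_pos: [0.3183, 0.27, 0.2312]
eef_rot: [3.142, 0.0, 0.367]
contact_force: [-0.2, -0.4, 0.9]
opening: 0.0853
```

Call:
carry_out(commands=[{"x": -0.03,"y": 0.94,"z": 0,"ax": 0,"ay": 0,"az": 0.86,"claw": -1},{"x": 0.05,"y": 0.95,"z": 0,"ax": 0,"ay": 0,"az": 0.86,"claw": -1},{"x": 0.11,"y": 0.95,"z": 0,"ax": 0,"ay": 0,"az": 0.86,"claw": -1},{"x": 0.18,"y": 0.93,"z": 0,"ax": 0,"ay": 0,"az": 0.86,"claw": -1},{"x": 0.26,"y": 0.92,"z": 0,"ax": 0,"ay": 0,"az": 0.86,"claw": -1}])

```text
t: 1.4
ee_pos: [0.358, 0.158, 0.2312]
eef_rot: [3.142, 0.0, -0.008]
contact_force: [-0.7, 1.6, -0.4]
opening: 0.0857
```

```bash
python3 -c "
from plan import *
show(log())"
```

```text
t1.40 pos [0.358  0.158  0.2312] rpy° [180.    0.   -0.5] q [ 0.322 -0.064  1.928  0.     1.278  0.33 ] F [-0.7  1.6 -0.4] T [ 0.04 -0.02 -0.01] op 0.0857
```

Call:
carry_out(commands=[{"x": 0.32,"y": 0.89,"z": 0,"ax": 0,"ay": 0,"az": 0.86,"claw": -1},{"x": 0.39,"y": 0.87,"z": 0,"ax": 0,"ay": 0,"az": 0.86,"claw": -1},{"x": 0.45,"y": 0.83,"z": 0,"ax": 0,"ay": 0,"az": 0.86,"claw": -1},{"x": 0.51,"y": 0.8,"z": 0,"ax": 0,"ay": 0,"az": 0.86,"claw": -1},{"x": 0.57,"y": 0.76,"z": 0,"ax": 0,"ay": 0,"az": 0.86,"claw": -1}])

```text
t: 1.82
ee_pos: [0.3976, 0.0462, 0.2313]
eef_rot: [-3.142, -0.0, -0.384]
contact_force: [0.1, 0.2, 0.4]
opening: 0.0852
```

Call:
carry_out(commands=[{"x": 0.63,"y": 0.72,"z": 0,"ax": 0,"ay": 0,"az": 0.86,"claw": -1},{"x": 0.68,"y": 0.66,"z": 0,"ax": 0,"ay": 0,"az": 0.86,"claw": -1},{"x": 0.73,"y": 0.62,"z": 0,"ax": 0,"ay": 0,"az": 0.86,"claw": -1},{"x": 0.77,"y": 0.55,"z": 0,"ax": 0,"ay": 0,"az": 0.86,"claw": -1},{"x": 0.81,"y": 0.5,"z": 0,"ax": 0,"ay": 0,"az": 0.86,"claw": -1}])

```text
t: 2.23
ee_pos: [0.4374, -0.066, 0.2312]
eef_rot: [3.142, 0.0, -0.759]
contact_force: [1.4, -0.2, 0.1]
opening: 0.0854
```

```bash
python3 -c "
from plan import *
show(log())"
```

```text
t2.23 pos [ 0.4374 -0.066   0.2312] rpy° [180.    0.  -43.5] q [-0.233  0.058  1.807  0.     1.277  0.526] F [ 1.4 -0.2  0.1] T [-0.01  0.01  0.01] op 0.0854
```

Call:
carry_out(commands=[{"x": 0.8,"y": 0.4,"z": 0,"ax": 1,"ay": 0,"az": 0,"claw": -1},{"x": 0.8,"y": 0.4,"z": 0,"ax": 1,"ay": 0,"az": 0,"claw": -1},{"x": 0.8,"y": 0.4,"z": 0,"ax": 1,"ay": 0,"az": 0,"claw": -1},{"x": 0.8,"y": 0.4,"z": 0,"ax": 1,"ay": 0,"az": 0,"claw": -1},{"x": 0.8,"y": 0.4,"z": 0,"ax": 1,"ay": 0,"az": 0,"claw": -1}])

```text
t: 2.65
ee_pos: [0.4769, -0.1703, 0.2231]
eef_rot: [-2.701, -0.002, -0.756]
contact_force: [0.7, 1.6, 0.7]
opening: 0.0855
```

```bash
python3 -c "
from plan import *
show(log())"
```

```text
t2.65 pos [ 0.4769 -0.1703  0.2231] rpy° [-1.547e+02 -1.000e-01 -4.330e+01] q [-0.623  0.16   1.769  0.473  1.189 -0.042] F [0.7 1.6 0.7] T [-0.16  0.11  0.03] op 0.0855
```

Call:
carry_out(commands=[{"x": 0,"y": 0,"z": 0,"ax": 0,"ay": 1,"az": 0,"claw": -1},{"x": 0,"y": 0,"z": 0,"ax": 0,"ay": 1,"az": 0,"claw": -1},{"x": 0,"y": 0,"z": 0,"ax": 0,"ay": 1,"az": 0,"claw": -1},{"x": 0,"y": 0,"z": 0,"ax": 0,"ay": 1,"az": 0,"claw": -1},{"x": 0,"y": 0,"z": 0,"ax": 0,"ay": 1,"az": 0,"claw": -1}])

```text
t: 3.07
ee_pos: [0.4763, -0.1692, 0.2228]
eef_rot: [-2.665, -0.397, -0.952]
contact_force: [0.3, -0.5, 0.5]
opening: 0.0855
```

```bash
python3 -c "
from plan import *
show(log())"
```

```text
t3.07 pos [ 0.4763 -0.1692  0.2228] rpy° [-152.7  -22.7  -54.6] q [-0.556 -0.042  2.038  0.49   0.664 -0.016] F [ 0.3 -0.5  0.5] T [-0.04  0.27  0.01] op 0.0855
```

```bash
cat > kin.py <<'E'
import json,numpy as np
from scipy.spatial.transform import Rotation as Ro
from scipy.optimize import least_squares
S=[json.loads(l) for l in open('log.jsonl')]
def fk(q,P):
    h,a,d,L1,L2,L3,e,w,d3=P
    R1=Ro.from_euler('z',q[0]); R2=R1*Ro.from_euler('y',q[1]); R3=R2*Ro.from_euler('y',q[2]); R4=R3*Ro.from_euler('z',S4*q[3]); R5=R4*Ro.from_euler('y',q[4]); R6=R5*Ro.from_euler('z',np.pi+q[5])
    p=np.array([0,0,h])+R1.apply([a,d,0])+R2.apply([0,0,L1])+R3.apply([e,d3,L2])+R5.apply([0,w,L3]); return p,R6
def fit(s):
    global S4; S4=s
    f=lambda P:np.concatenate([fk(x['joint_positions'],P)[0]-x['ee_pos'] for x in S]+[1e-3*np.array(P)])
    r=least_squares(f,[.25,0,.037,.42,.42,.3,0,0,0]); return r
if __name__=='__main__':
  for s in(1,-1):
    r=fit(s); print(s,np.round(r.x,4),'res',np.abs(r.fun[:-9]).max(),[round(float(np.degrees((fk(x['joint_positions'],r.x)[1].inv()*Ro.from_euler('xyz',x['eef_rot'])).magnitude())),2) for x in S])
E
python3 kin.py
```

```text
1 [ 2.210e-01  2.000e-04  1.830e-02  4.242e-01  4.473e-01  2.448e-01
  4.080e-02 -1.000e-04  1.830e-02] res 6.428566645955147e-06 [0.0, 0.0, 0.0, 0.0, 0.0]
-1 [-0.9423  0.1679  0.0756  0.3952  0.0553 -0.1164 -0.7084 -0.1011  0.0758] res 0.05553932505416864 [0.0, 0.0, 0.0, 54.18, 56.16]
```

```bash
cat >> kin.py <<'E'
r_=fit(1); PP=r_.x
LO=np.array([-3.03,-.79,.23,-1.04,0,-2.55]);HI=np.array([3.03,2.21,2.52,4.18,3.07,2.55])
GD=-.0187
def ik(pos,R,gp=True,q0=None,m=.05):
    """pos of grasp point (gp) or TCP"""
    pos=np.array(pos); t=pos-R.apply([0,0,GD]) if gp else pos
    def f(q):
        p,Rq=fk(q,PP); return np.r_[(p-t)*5,(Rq.inv()*R).as_rotvec()]
    best=None
    seeds=[q0] if q0 is not None else [[np.arctan2(pos[1],pos[0])+da,.2,1.7,a,b,c] for da in(0,-.6,.6) for a in(0,1.5,3) for b in(.6,1.5) for c in(-1.5,0,1.5)]
    for s in seeds:
        r=least_squares(f,np.clip(s,LO+m+.01,HI-m-.01),bounds=(LO+m,HI-m),max_nfev=60)
        e=np.linalg.norm(r.fun)
        if best is None or e<best[0]: best=(e,r.x)
        if e<1e-4: break
    return best
def Rtool(zdir,xdir):
    z=np.array(zdir)/np.linalg.norm(zdir); x=np.array(xdir,float); x-=z*(x@z); x/=np.linalg.norm(x); return Ro.from_matrix(np.c_[x,np.cross(z,x),z])
E
cat > t1.py <<'E'
from kin import *
c,s=np.cos,np.sin
ya=np.radians(3.65); a=np.array([c(ya),s(ya),0]); side=np.array([-s(ya),c(ya),0])
for lam in (0,20,35):
    l=np.radians(lam); z=-s(l)*a+c(l)*np.array([0,0,-1])
    for sg in(1,-1):
        e,q=ik([.516,-.289,.035],Rtool(z,sg*side)); print('grasp',lam,sg,round(e,4),np.round(q,2))
for lam in (0,20,35):
    l=np.radians(lam)
    for ph in(-90,-60,-30,30,60,90):
        f=np.radians(ph); hd=np.array([c(f),s(f),0]); z=c(l)*hd+s(l)*np.array([0,0,-1]); sd=np.array([-s(f),c(f),0])
        for sg in(1,-1):
            e,q=ik([.454,.001,.155],Rtool(z,sg*sd)); e2,q2=ik([.334,-.003,.19],Rtool(z,sg*sd)); 
            print('place',lam,ph,sg,round(e,4),np.round(q,2) if e<1e-3 else '',round(e2,4),np.round(q2,2) if e2<1e-3 else '')
E
time python3 t1.py
```

```text
grasp 0 1 0.0 [-0.57  0.64  1.56 -0.    0.93 -2.21]
grasp 0 -1 0.0 [-0.57  0.64  1.56 -0.    0.93  0.93]
grasp 20 1 0.0 [-0.5   0.79  1.35 -0.19  1.31 -2.06]
grasp 20 -1 0.0 [-0.5   0.79  1.35 -0.19  1.31  1.08]
grasp 35 1 0.0 [-0.46  0.91  1.18 -0.29  1.59 -2.02]
grasp 35 -1 0.0 [-0.46  0.91  1.18 -0.29  1.59  1.12]
place 0 -90 1 0.3126  0.1824 
place 0 -90 -1 0.3126  0.1824 
place 0 -60 1 0.3665  0.501 
place 0 -60 -1 0.3665  0.501 
place 0 -30 1 0.0 [0.29 0.48 2.38 3.97 1.38 1.37] 0.3252 
place 0 -30 -1 0.0 [ 0.29  0.48  2.38  3.97  1.38 -1.77] 0.3252 
place 0 30 1 0.0 [-0.54  0.48  2.38  2.06  1.44  1.81] 0.2278 
place 0 30 -1 0.0 [-0.54  0.48  2.38  2.06  1.44 -1.33] 0.2278 
place 0 60 1 0.0 [-0.61  0.58  2.11  1.49  1.61  2.02] 0.0 [-0.86  0.37  2.36  1.26  1.7   1.96]
place 0 60 -1 0.0 [-0.61  0.58  2.11  1.49  1.61 -1.12] 0.0 [-0.86  0.37  2.36  1.26  1.7  -1.18]
place 0 90 1 0.0 [-0.53  0.71  1.81  1.12  1.87  2.13] 0.0 [-0.69  0.5   2.09  0.96  1.91  2.01]
place 0 90 -1 0.0 [-0.53  0.71  1.81  1.12  1.87 -1.02] 0.0 [-0.69  0.5   2.09  0.96  1.91 -1.13]
place 20 -90 1 0.0921
[... 843 characters left out ...]
9] 0.0 [ 0.4   0.15  2.12 -0.86  1.44 -2.36]
place 35 -60 1 0.1723  0.1111 
place 35 -60 -1 0.2634  0.1734 
place 35 -30 1 0.133  0.1534 
place 35 -30 -1 0.133  0.2508 
place 35 30 1 0.0115  0.1825 
place 35 30 -1 0.0 [-0.42  0.08  2.32  1.53  0.73 -0.61] 0.1031 
place 35 60 1 0.0 [-0.51  0.26  2.11  1.12  1.14  2.46] 0.0 [-0.72 -0.05  2.34  0.98  1.31  2.44]
place 35 60 -1 0.0 [-0.51  0.26  2.11  1.12  1.14 -0.69] 0.0 [-0.72 -0.05  2.34  0.98  1.31 -0.7 ]
place 35 90 1 0.0 [-0.46  0.43  1.85  0.83  1.47  2.32] 0.0 [-0.61  0.16  2.12  0.74  1.56  2.25]
place 35 90 -1 0.0 [-0.46  0.43  1.85  0.83  1.47 -0.82] 0.0 [-0.61  0.16  2.12  0.74  1.56 -0.89]
real	1m50.172s
user	1m48.919s
sys	0m0.142s
```

```bash
cat > t2.py <<'E'
from plan import *
c=get_calibration('wrist'); E=np.array(c['extrinsics']); o=-E[:3,:3].T@E[:3,3]; s=log(); R=Ro.from_euler('xyz',s['eef_rot']); print('cam in tool',R.inv().apply(o-s['ee_pos']),'fwd',R.inv().apply(E[2,:3]))
from kin import *
c,s=np.cos,np.sin
def Rl(ph,lam,sg=-1,up=False):
    f=np.radians(ph);l=np.radians(lam);a=np.array([c(f),s(f),0]);sd=np.array([-s(f),c(f),0]);d=np.array([0,0,-1])
    return Rtool(c(l)*a+s(l)*d if up else -s(l)*a+c(l)*d, sg*sd)
if __name__=='__main__':
    for lam in (20,):
        Rg=Rl(3.65,lam);Rp=Rl(91.9,lam,up=True)
        print('g',Rg.as_euler('xyz',degrees=True),'p',Rp.as_euler('xyz',degrees=True),'rot',np.degrees((Rg.inv()*Rp).as_rotvec()))
        q=None
        wp=[([.516,-.289,.035],0),([.516,-.289,.25],0),([.40,-.27,.25],1),([.334,-.003,.22],1),([.334,-.003,.165],1),([.454,.001,.165],1)]
        e,q=ik(*[wp[0][0],Rg]); 
        for (a,ra),(b,rb) in zip(wp,wp[1:]):
            n=int(max(np.linalg.norm(np.subtract(b,a))/.02, 30 if rb!=ra else 0))
            mx=np.zeros(6)
            for i in range(1,n+1):
                k=i/n; P=np.array(a)*(1-k)+np.array(b)*k; R=Rg*Ro.from_rotvec((Rg.inv()*Rp).as_rotvec()*(ra+(rb-ra)*k))
                e,q1=ik(P,R,q0=q); mx=np.maximum(mx,abs(q1-q)); q=q1
            print(b,n,'err %.4f'%e,np.round(q,2),'max dq',np.round(mx,3))
E
python3 t2.py
```

```text
cam in tool [-8.26229306e-05 -8.39504541e-02 -1.42963827e-01] fwd [-2.18222409e-04  3.24236290e-01  9.45976100e-01]
g [ 1.60000000e+02  1.27222187e-14 -8.63500000e+01] p [-110.     0.     1.9] rot [ 70.10054084 -40.63664012 -87.14555597]
[0.516, -0.289, 0.25] 10 err 0.0000 [-0.5   0.55  1.19 -0.19  1.69  1.01] max dq [0.    0.03  0.027 0.002 0.041 0.008]
[0.4, -0.27, 0.25] 30 err 0.0000 [-0.93  0.63  1.41  0.69  2.13 -0.92] max dq [0.02  0.022 0.026 0.043 0.038 0.072]
[0.334, -0.003, 0.22] 13 err 0.0000 [-0.65  0.24  2.08  0.84  1.77 -0.96] max dq [0.032 0.035 0.063 0.022 0.029 0.01 ]
[0.334, -0.003, 0.165] 2 err 0.0000 [-0.65  0.37  2.1   0.82  1.68 -1.06] max dq [0.    0.064 0.011 0.01  0.048 0.054]
[0.454, 0.001, 0.165] 6 err 0.0000 [-0.5   0.54  1.82  0.95  1.67 -0.91] max dq [0.03  0.029 0.05  0.026 0.003 0.026]
```

```bash
cat > t3.py <<'E'
from t2 import *
Rg=Rl(3.65,20)
g=np.array([.522,-.288,.035]); z=Rg.apply([0,0,1])
plan(g-z*.09+z*.0187,Rg)
print('final tcp',g+z*.0187)
E
python3 t3.py
```

```text
cam in tool [-8.26229306e-05 -8.39504541e-02 -1.42963827e-01] fwd [-2.18222409e-04  3.24236290e-01  9.45976100e-01]
t3.07 pos [ 0.4763 -0.1692  0.2228] rpy° [-152.7  -22.7  -54.6] q [-0.556 -0.042  2.038  0.49   0.664 -0.016] F [ 0.3 -0.5  0.5] T [-0.04  0.27  0.01] op 0.0855
{"x": 0.29, "y": 0.31, "z": 0.51, "ax": -0.94, "ay": -0.38, "az": 0.62, "claw": -1} 
{"x": 0.32, "y": 0.25, "z": 0.53, "ax": -0.94, "ay": -0.38, "az": 0.61, "claw": -1} 
{"x": 0.34, "y": 0.19, "z": 0.53, "ax": -0.94, "ay": -0.38, "az": 0.62, "claw": -1} 
{"x": 0.38, "y": 0.12, "z": 0.53, "ax": -0.94, "ay": -0.38, "az": 0.61, "claw": -1} 
{"x": 0.4, "y": 0.06, "z": 0.53, "ax": -0.94, "ay": -0.37, "az": 0.62, "claw": -1} 

{"x": 0.41, "z": 0.52, "ax": -0.94, "ay": -0.38, "az": 0.62, "claw": -1} 
{"x": 0.43, "y": -0.07, "z": 0.5, "ax": -0.95, "ay": -0.38, "az": 0.61, "claw": -1} 
{"x": 0.44, "y": -0.13, "z": 0.47, "ax": -0.94, "ay": -0.38, "az": 0.62, "claw": -1} 
{"x": 0.45, "y": -0.19, "z": 0.45, "ax": -0.94, "ay": -0.38, "az": 0.61, "claw": -1} 
{"x": 0.45, "y": -0.26, "z": 0.42, "ax": -0.94, "ay": -0.38, "az": 0.62, "claw": -1} 

{"x": 0.45, "y": -0.31, "z": 0.38, "ax": -0.94, "ay": -0.38, "az": 0.62, "claw": -1} 
final tcp [ 0.5156172  -0.28840716  0.01742775]
```

Call:
carry_out(commands=[{"x": 0.29,"y": 0.31,"z": 0.51,"ax": -0.94,"ay": -0.38,"az": 0.62,"claw": -1},{"x": 0.32,"y": 0.25,"z": 0.53,"ax": -0.94,"ay": -0.38,"az": 0.61,"claw": -1},{"x": 0.34,"y": 0.19,"z": 0.53,"ax": -0.94,"ay": -0.38,"az": 0.62,"claw": -1},{"x": 0.38,"y": 0.12,"z": 0.53,"ax": -0.94,"ay": -0.38,"az": 0.61,"claw": -1},{"x": 0.4,"y": 0.06,"z": 0.53,"ax": -0.94,"ay": -0.37,"az": 0.62,"claw": -1}])

```text
t: 3.48
ee_pos: [0.5088, -0.2225, 0.1673]
eef_rot: [-3.025, -0.157, -1.167]
contact_force: [-0.1, 0.5, -0.2]
opening: 0.0855
```

Call:
carry_out(commands=[{"x": 0.41,"y": 0,"z": 0.52,"ax": -0.94,"ay": -0.38,"az": 0.62,"claw": -1},{"x": 0.43,"y": -0.07,"z": 0.5,"ax": -0.95,"ay": -0.38,"az": 0.61,"claw": -1},{"x": 0.44,"y": -0.13,"z": 0.47,"ax": -0.94,"ay": -0.38,"az": 0.62,"claw": -1},{"x": 0.45,"y": -0.19,"z": 0.45,"ax": -0.94,"ay": -0.38,"az": 0.61,"claw": -1},{"x": 0.45,"y": -0.26,"z": 0.42,"ax": -0.94,"ay": -0.38,"az": 0.62,"claw": -1}])

```text
t: 3.9
ee_pos: [0.5405, -0.2753, 0.1118]
eef_rot: [2.867, -0.012, -1.446]
contact_force: [0.2, 0.1, 0.3]
opening: 0.0853
```

Call:
carry_out(commands=[{"x": 0.45,"y": -0.31,"z": 0.38,"ax": -0.94,"ay": -0.38,"az": 0.62,"claw": -1},{"x": 0,"y": 0,"z": 0,"ax": 0,"ay": 0,"az": 0,"claw": -1},{"x": 0,"y": 0,"z": 0,"ax": 0,"ay": 0,"az": 0,"claw": -1},{"x": 0,"y": 0,"z": 0,"ax": 0,"ay": 0,"az": 0,"claw": -1},{"x": 0,"y": 0,"z": 0,"ax": 0,"ay": 0,"az": 0,"claw": -1}])

```text
t: 4.32
ee_pos: [0.5466, -0.2855, 0.1027]
eef_rot: [2.792, 0.002, -1.504]
contact_force: [-0.6, 0.3, 0.4]
opening: 0.0854
```

```bash
python3 - <<'E'
from t2 import *
snap('wrist','w1')
Rg=Rl(3.65,20)
g=np.array([.522,-.288,.035]); z=Rg.apply([0,0,1])
plan(g+z*.0187,Rg,4)
E
```

```text
cam in tool [-0.00033675 -0.08343548 -0.14298984] fwd [2.34290529e-04 3.24435749e-01 9.45907707e-01]
t4.37 pos [ 0.5467 -0.2856  0.103 ] rpy° [ 1.60e+02  1.00e-01 -8.62e+01] q [-0.472  0.742  1.2   -0.175  1.503  1.071] F [0.3 0.1 0.4] T [ 0.04 -0.18  0.02] op 0.0854
{"x": 0.01, "z": 0.91, "az": 0.01, "claw": -1} 
{"x": 0.01, "z": 0.91, "az": 0.01, "claw": -1} 
{"x": 0.01, "z": 0.91, "az": 0.01, "claw": -1} 
{"x": 0.01, "z": 0.91, "ay": 0.01, "claw": -1}
```

View pics/w1.png

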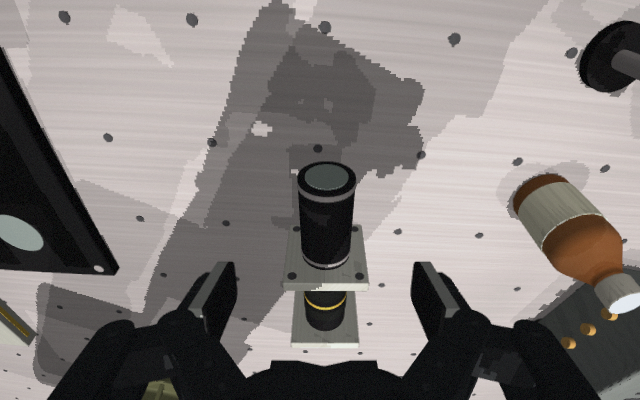

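```bash
python3 - <<'E'
from h import *
p,d,c=load('w1')
for n,uv in {'headface':(327,178),'plate':(328,248),'plateL':(292,265),'plateR':(362,268),'footp':(328,340)}.items(): print(n,dep(c,[uv],d[uv[1],uv[0]]))
u,v=np.meshgrid(range(280,380),range(150,350)); P=dep(c,np.c_[u.ravel(),v.ravel()],d[150:350,280:380].ravel())
k=(P[:,2]>.03)&(P[:,2]<.08); Q=P[k]; t=(Q[:,0]-.464)
for lo,hi in((-.1,-.08),(-.07,-.02),(.0,.02),(.03,.08),(.08,.1)):
    m=(t>lo)&(t<hi); print(lo,m.sum(),'x',np.percentile(Q[m,0],[1,99]),'y',np.percentile(Q[m,1],[2,98]),'z95',np.percentile(Q[m,2],95))
E
```

```text
headface [[ 0.55527224 -0.28692731  0.03726308]]
plate [[ 0.50462587 -0.29129902  0.05365257]]
plateL [[ 0.47706193 -0.26461113  0.04848484]]
plateR [[ 0.48174699 -0.3199216   0.05222294]]
footp [[ 0.38502858 -0.30035766  0.06323213]]
-0.1 955 x [0.37512303 0.3839734 ] y [-0.3231398  -0.26448764] z95 0.0665921489967262
-0.07 1147 x [0.39472227 0.44357724] y [-0.31411407 -0.27628429] z95 0.054096529387984316
0.0 2819 x [0.46999195 0.4828    ] y [-0.32297585 -0.25942695] z95 0.06682761884903497
0.03 2591 x [0.49467722 0.54356305] y [-0.30704406 -0.26974685] z95 0.0535450937320619
0.08 1725 x [0.54429247 0.55596254] y [-0.30514858 -0.26806464] z95 0.05355154620818718
```

Call:
carry_out(commands=[{"x": 0.01,"y": 0,"z": 0.91,"ax": 0,"ay": 0,"az": 0,"claw": -1},{"x": 0.01,"y": 0,"z": 0.91,"ax": 0,"ay": 0,"az": 0,"claw": -1},{"x": 0.01,"y": 0,"z": 0.91,"ax": 0,"ay": 0,"az": 0,"claw": -1},{"x": 0.01,"y": 0,"z": 0.91,"ax": 0,"ay": 0,"az": 0,"claw": -1},{"x": 0,"y": 0,"z": 0,"ax": 0,"ay": 0,"az": 0,"claw": 1}])

```text
t: 4.78
ee_pos: [0.5128, -0.2877, 0.0135]
eef_rot: [2.786, 0.005, -1.505]
contact_force: [0.5, 0.4, -0.3]
opening: 0.0757
```

Call:
carry_out(commands=[{"x": 0,"y": 0,"z": 0,"ax": 0,"ay": 0,"az": 0,"claw": 1},{"x": 0,"y": 0,"z": 0,"ax": 0,"ay": 0,"az": 0,"claw": 1},{"x": 0,"y": 0,"z": 0,"ax": 0,"ay": 0,"az": 0,"claw": 1},{"x": 0,"y": 0,"z": 0,"ax": 0,"ay": 0,"az": 0,"claw": 1},{"x": 0,"y": 0,"z": 0,"ax": 0,"ay": 0,"az": 0,"claw": 1}])

```text
t: 5.2
ee_pos: [0.5166, -0.2889, 0.0178]
eef_rot: [2.793, 0.001, -1.505]
contact_force: [2.7, -0.1, 7.2]
opening: 0.0382
```

Call:
carry_out(commands=[{"x": 0,"y": 0,"z": 0,"ax": 0,"ay": 0,"az": 0,"claw": 1},{"x": 0,"y": 0,"z": 0,"ax": 0,"ay": 0,"az": 0,"claw": 1},{"x": 0,"y": 0,"z": 0,"ax": 0,"ay": 0,"az": 0,"claw": 1},{"x": 0,"y": 0,"z": 0,"ax": 0,"ay": 0,"az": 0,"claw": 1},{"x": 0,"y": 0,"z": 0,"ax": 0,"ay": 0,"az": 0,"claw": 1}])

```text
t: 5.62
ee_pos: [0.5166, -0.2889, 0.0178]
eef_rot: [2.793, 0.001, -1.505]
contact_force: [2.7, 0.9, 7.5]
opening: 0.0384
```

```bash
python3 - <<'E'
from t2 import *
Rg=Rl(3.65,20)
show(log())
snap('wrist','w2')
E
```

```text
cam in tool [-0.00031044 -0.08340903 -0.14298761] fwd [2.13912787e-04 3.24458130e-01 9.45900035e-01]
t5.62 pos [ 0.5166 -0.2889  0.0178] rpy° [ 1.60e+02  1.00e-01 -8.62e+01] q [-0.497  0.797  1.327 -0.189  1.321  1.083] F [2.7 0.9 7.5] T [ 0.06  0.02 -0.05] op 0.0384
```

View pics/w2.png

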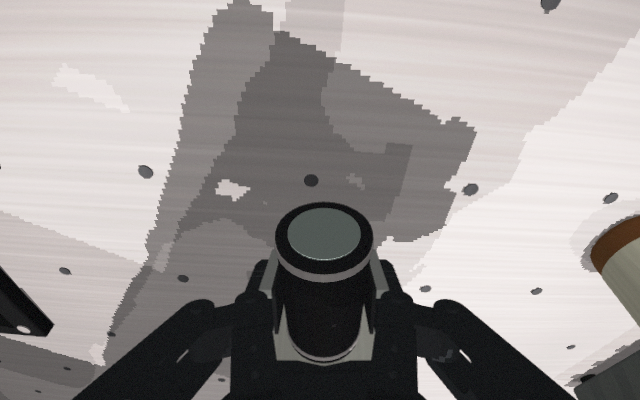

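```bash
python3 - <<'E'
from t2 import *
s=log(); R=Ro.from_euler('xyz',s['eef_rot']); p=s['ee_pos']
a=plan(p+[0,0,.21],R,10,claw=1)
# grasp point path
Rp=Rl(91.9,20,up=True)
gp=a[0]+a[1].apply([0,0,GD]); print('gp',gp)
plan([.41,-.27,.25],Rp,30,claw=1,start=a,pivot=[0,0,GD])
E
```

```text
cam in tool [-0.00031506 -0.08341826 -0.14296496] fwd [1.91428606e-04 3.24465002e-01 9.45897683e-01]
t5.67 pos [ 0.5166 -0.2889  0.0178] rpy° [160.    0.  -86.2] q [-0.497  0.797  1.327 -0.189  1.321  1.083] F [2.4 0.1 7.4] T [ 0.08  0.   -0.02] op 0.0384
{"y": 0.29, "z": -0.79, "claw": 1} 
{"y": 0.28, "z": -0.79, "claw": 1} 
{"y": 0.29, "z": -0.79, "claw": 1} 
{"y": 0.29, "z": -0.79, "claw": 1} 
{"y": 0.29, "z": -0.79, "claw": 1} 

{"y": 0.28, "z": -0.79, "claw": 1} 
{"x": -0.01, "y": 0.29, "z": -0.79, "claw": 1} 
{"y": 0.29, "z": -0.79, "claw": 1} 
{"y": 0.28, "z": -0.78, "claw": 1} 
{"y": 0.29, "z": -0.79, "claw": 1} 

gp [ 0.5229915  -0.28840513  0.24527212]
t5.67 pos [ 0.5166 -0.2889  0.0178] rpy° [160.    0.  -86.2] q [-0.497  0.797  1.327 -0.189  1.321  1.083] F [2.4 0.1 7.4] T [ 0.08  0.   -0.02] op 0.0384
{"x": -0.05, "y": 0.11, "z": 0.04, "ax": 0.47, "ay": -0.27, "az": -0.58, "claw": 1} 
{"x": -0.06, "y": 0.11, "z": 0.04, "ax": 0.46, "ay": -0.27, "az": -0.58, "claw": 1} 
{"x": -0.07, "y": 0.11, "z": 0.04, "ax": 0.47, "ay": -0.27, "az": -0.58, "claw": 1} 
{"x": -0.07, "y": 0
[... 1416 characters left out ...]
": -0.17, "y": 0.02, "ax": 0.46, "ay": -0.27, "az": -0.58, "claw": 1} 
{"x": -0.16, "y": 0.01, "ax": 0.47, "ay": -0.27, "az": -0.58, "claw": 1} 
{"x": -0.17, "ax": 0.47, "ay": -0.27, "az": -0.58, "claw": 1} 
{"x": -0.17, "ax": 0.47, "ay": -0.27, "az": -0.58, "claw": 1} 

{"x": -0.17, "y": -0.01, "z": 0.01, "ax": 0.46, "ay": -0.27, "az": -0.58, "claw": 1} 
{"x": -0.17, "y": -0.02, "z": 0.01, "ax": 0.47, "ay": -0.27, "az": -0.58, "claw": 1} 
{"x": -0.17, "y": -0.03, "z": 0.01, "ax": 0.47, "ay": -0.27, "az": -0.58, "claw": 1} 
{"x": -0.17, "y": -0.03, "z": 0.02, "ax": 0.47, "ay": -0.27, "az": -0.58, "claw": 1} 
{"x": -0.17, "y": -0.04, "z": 0.02, "ax": 0.46, "ay": -0.27, "az": -0.58, "claw": 1}
```

Call:
carry_out(commands=[{"x": 0,"y": 0.1,"z": -0.3,"ax": 0,"ay": 0,"az": 0,"claw": 1},{"x": 0,"y": 0.29,"z": -0.79,"ax": 0,"ay": 0,"az": 0,"claw": 1},{"x": 0,"y": 0.29,"z": -0.79,"ax": 0,"ay": 0,"az": 0,"claw": 1},{"x": 0,"y": 0.29,"z": -0.79,"ax": 0,"ay": 0,"az": 0,"claw": 1},{"x": 0,"y": 0.29,"z": -0.79,"ax": 0,"ay": 0,"az": 0,"claw": 1}])

```text
t: 6.08
ee_pos: [0.5156, -0.2886, 0.1094]
eef_rot: [2.79, 0.003, -1.505]
contact_force: [0.9, 0.2, -4.6]
opening: 0.038
```

Call:
carry_out(commands=[{"x": 0,"y": 0.29,"z": -0.79,"ax": 0,"ay": 0,"az": 0,"claw": 1},{"x": 0,"y": 0.29,"z": -0.79,"ax": 0,"ay": 0,"az": 0,"claw": 1},{"x": 0,"y": 0.29,"z": -0.79,"ax": 0,"ay": 0,"az": 0,"claw": 1},{"x": 0,"y": 0.29,"z": -0.79,"ax": 0,"ay": 0,"az": 0,"claw": 1},{"x": 0,"y": 0.29,"z": -0.79,"ax": 0,"ay": 0,"az": 0,"claw": 1}])

```text
t: 6.5
ee_pos: [0.5155, -0.2888, 0.2147]
eef_rot: [2.79, 0.003, -1.505]
contact_force: [0.4, 0.5, -4.1]
opening: 0.0387
```

```bash
python3 - <<'E'
from t2 import *
Rp=Rl(91.9,20,up=True)
plan([.40,-.26,.24],Rp,20,claw=1,pivot=[0,0,GD])
snap('side','s3')
E
```

```text
cam in tool [-0.0003274  -0.08342369 -0.14299554] fwd [2.42251791e-04 3.24438673e-01 9.45906702e-01]
t6.50 pos [ 0.5155 -0.2888  0.2147] rpy° [159.9   0.2 -86.2] q [-0.497  0.581  1.196 -0.183  1.666  1.017] F [ 0.4  0.5 -4.1] T [ 0.03 -0.74  0.03] op 0.0387
{"x": -0.1, "y": 0.19, "z": 0.07, "ax": 0.7, "ay": -0.4, "az": -0.87, "claw": 1} 
{"x": -0.12, "y": 0.18, "z": 0.05, "ax": 0.7, "ay": -0.41, "az": -0.87, "claw": 1} 
{"x": -0.13, "y": 0.18, "z": 0.05, "ax": 0.7, "ay": -0.4, "az": -0.87, "claw": 1} 
{"x": -0.14, "y": 0.17, "z": 0.03, "ax": 0.7, "ay": -0.4, "az": -0.88, "claw": 1} 
{"x": -0.17, "y": 0.17, "z": 0.03, "ax": 0.71, "ay": -0.41, "az": -0.87, "claw": 1} 

{"x": -0.17, "y": 0.15, "z": 0.02, "ax": 0.7, "ay": -0.4, "az": -0.87, "claw": 1} 
{"x": -0.19, "y": 0.15, "z": 0.01, "ax": 0.7, "ay": -0.4, "az": -0.87, "claw": 1} 
{"x": -0.21, "y": 0.13, "z": 0.01, "ax": 0.7, "ay": -0.41, "az": -0.87, "claw": 1} 
{"x": -0.22, "y": 0.12, "ax": 0.7, "ay": -0.4, "az": -0.87, "claw": 1} 
{"x": -0.23, "y": 0.11, "ax": 0.7, "ay": -0.4, "az": -0.87, "claw": 1} 

{"x": -0.24, "y": 0.09, "ax": 0.7, "ay": -0.41, "az": -0.87, "claw": 1} 
{"x": -0.25, "y": 0.07, "ax": 0.71, "ay": -0.4, "az": -0.88, "claw": 1} 
{"x": -0.25, "y": 0.05, "ax": 0.7, "ay": -0.41, "az": -0.87, "claw": 1} 
{"x": -0.27, "y": 0.04, "ax": 0.7, "ay": -0.4, "az": -0.87, "claw": 1} 
{"x": -0.27, "y": 0.02, "ax": 0.7, "ay": -0.4, "az": -0.87, "claw": 1} 

{"x": -0.27, "y": 0.01, "z": 0.02, "ax": 0.7, "ay": -0.41, "az": -0.87, "claw": 1} 
{"x": -0.28, "y": -0.02, "z": 0.01, "ax": 0.7, "ay": -0.4, "az": -0.87, "claw": 1} 
{"x": -0.28, "y": -0.03, "z": 0.03, "ax": 0.7, "ay": -0.4, "az": -0.87, "claw": 1} 
{"x": -0.27, "y": -0.05, "z": 0.03, "ax": 0.7, "ay": -0.41, "az": -0.88, "claw": 1} 
{"x": -0.28, "y": -0.07, "z": 0.05, "ax": 0.71, "ay": -0.4, "az": -0.87, "claw": 1}
```

View pics/s3.png

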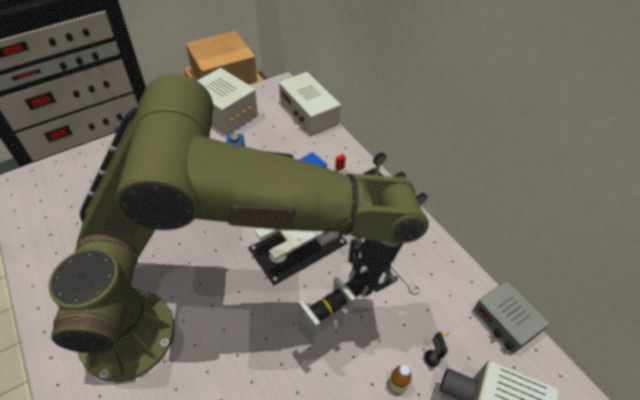

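Call:
carry_out(commands=[{"x": -0.1,"y": 0.19,"z": 0.07,"ax": 0.7,"ay": -0.4,"az": -0.87,"claw": 1},{"x": -0.12,"y": 0.18,"z": 0.05,"ax": 0.7,"ay": -0.41,"az": -0.87,"claw": 1},{"x": -0.13,"y": 0.18,"z": 0.05,"ax": 0.7,"ay": -0.4,"az": -0.87,"claw": 1},{"x": -0.14,"y": 0.17,"z": 0.03,"ax": 0.7,"ay": -0.4,"az": -0.88,"claw": 1},{"x": -0.17,"y": 0.17,"z": 0.03,"ax": 0.71,"ay": -0.41,"az": -0.87,"claw": 1}])

```text
t: 6.97
ee_pos: [0.4894, -0.277, 0.2145]
eef_rot: [-3.135, 0.245, -1.157]
contact_force: [-0.1, -0.1, -5.1]
opening: 0.0381
```

Call:
carry_out(commands=[{"x": -0.17,"y": 0.15,"z": 0.02,"ax": 0.7,"ay": -0.4,"az": -0.87,"claw": 1},{"x": -0.19,"y": 0.15,"z": 0.01,"ax": 0.7,"ay": -0.4,"az": -0.87,"claw": 1},{"x": -0.21,"y": 0.13,"z": 0.01,"ax": 0.7,"ay": -0.41,"az": -0.87,"claw": 1},{"x": -0.22,"y": 0.12,"z": 0,"ax": 0.7,"ay": -0.4,"az": -0.87,"claw": 1},{"x": -0.23,"y": 0.11,"z": 0,"ax": 0.7,"ay": -0.4,"az": -0.87,"claw": 1}])

```text
t: 7.38
ee_pos: [0.4617, -0.2647, 0.2186]
eef_rot: [-2.702, 0.333, -0.732]
contact_force: [-0.0, -0.3, -4.2]
opening: 0.0386
```

Call:
carry_out(commands=[{"x": -0.24,"y": 0.09,"z": 0,"ax": 0.7,"ay": -0.41,"az": -0.87,"claw": 1},{"x": -0.25,"y": 0.07,"z": 0,"ax": 0.71,"ay": -0.4,"az": -0.88,"claw": 1},{"x": -0.25,"y": 0.05,"z": 0,"ax": 0.7,"ay": -0.41,"az": -0.87,"claw": 1},{"x": -0.27,"y": 0.04,"z": 0,"ax": 0.7,"ay": -0.4,"az": -0.87,"claw": 1},{"x": -0.27,"y": 0.02,"z": 0,"ax": 0.7,"ay": -0.4,"az": -0.87,"claw": 1}])

```text
t: 7.8
ee_pos: [0.4317, -0.2529, 0.2248]
eef_rot: [-2.269, 0.24, -0.308]
contact_force: [-0.4, 0.5, -4.1]
opening: 0.0384
```

Call:
carry_out(commands=[{"x": -0.27,"y": 0.01,"z": 0.02,"ax": 0.7,"ay": -0.41,"az": -0.87,"claw": 1},{"x": -0.28,"y": -0.02,"z": 0.01,"ax": 0.7,"ay": -0.4,"az": -0.87,"claw": 1},{"x": -0.28,"y": -0.03,"z": 0.03,"ax": 0.7,"ay": -0.4,"az": -0.87,"claw": 1},{"x": -0.27,"y": -0.05,"z": 0.03,"ax": 0.7,"ay": -0.41,"az": -0.88,"claw": 1},{"x": -0.28,"y": -0.07,"z": 0.05,"ax": 0.71,"ay": -0.4,"az": -0.87,"claw": 1}])

```text
t: 8.22
ee_pos: [0.399, -0.2426, 0.2318]
eef_rot: [-1.917, -0.002, 0.035]
contact_force: [0.2, 0.1, -4.3]
opening: 0.0382
```

```bash
python3 - <<'E'
from t2 import *
show(log())
snap('side','s4');snap('top','t4');snap('wrist','w4')
E
```

```text
cam in tool [-7.61913992e-06 -8.40797007e-02 -1.42460456e-01] fwd [-4.59641792e-04  3.24140942e-01  9.46008688e-01]
t8.22 pos [ 0.399  -0.2426  0.2318] rpy° [-1.098e+02 -1.000e-01  2.000e+00] q [-0.919  0.627  1.441  0.687  2.108 -0.939] F [ 0.2  0.1 -4.3] T [-1.1  -0.02  0.04] op 0.0382
```

View pics/s4.png

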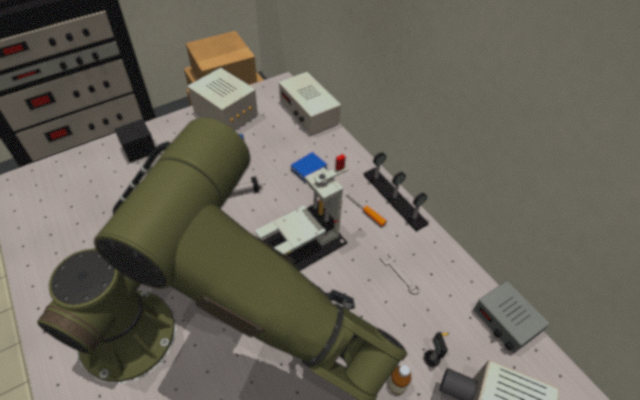

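View pics/w4.png

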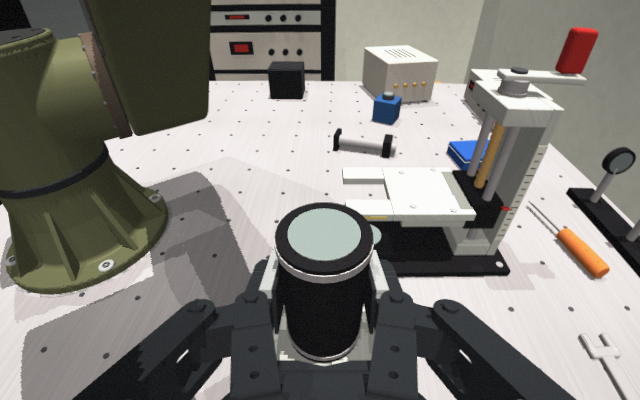

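```bash
cat > head.py <<'E'
from t2 import *
def head(f,box=(270,380,195,285)):
    p,d,c=load(f); u0,u1,v0,v1=box
    u,v=np.meshgrid(range(u0,u1),range(v0,v1)); dd=d[v0:v1,u0:u1]
    P=dep(c,np.c_[u.ravel(),v.ravel()],dd.ravel()); Z=P[:,2]
    z0=np.median(P[np.hypot(u.ravel()-323,v.ravel()-235)<12,2])
    k=(abs(Z-z0)<.006)&(dd.ravel()<.35); Q=P[k]
    # plane tilt
    A=np.c_[Q[:,:2]-Q[:,:2].mean(0),np.ones(len(Q))]; co=np.linalg.lstsq(A,Q[:,2],rcond=None)[0]
    return Q[:,:2].min(0),Q[:,:2].max(0),z0,co,(cv2.minEnclosingCircle((Q[:,:2]*1000).astype(np.float32)))
if __name__=='__main__':
    import sys; print(head(sys.argv[1])); s=json.loads(open('log.jsonl').readlines()[-1]); R=Ro.from_euler('xyz',s['eef_rot']); print('gp',s['ee_pos']+R.apply([0,0,GD]))
E
python3 - <<'E'
from head import *
print(head('w4')); show(log()); s=log(); print('gp',s['ee_pos']+Ro.from_euler('xyz',s['eef_rot']).apply([0,0,GD]))
p,d,c=load('w4')
# barrel upper side points seen (facing camera) row profile and plate
for uv in [(323,233),(322,290),(322,320),(322,340),(322,356)]: print(uv,dep(c,[uv],d[uv[1],uv[0]]))
E
```

```text
cam in tool [ 1.06129751e-05 -8.40604557e-02 -1.42452377e-01] fwd [-4.64827261e-04  3.24152321e-01  9.46004787e-01]
(array([ 0.37901135, -0.27832408]), array([ 0.420068  , -0.23697462]), np.float64(0.26916248005162163), array([-0.00521619,  0.05382971,  0.26848076]), ((399.87591552734375, -257.5372009277344), 21.12606430053711))
t8.37 pos [ 0.3995 -0.2426  0.2311] rpy° [-110.     0.2    1.8] q [-0.918  0.627  1.442  0.686  2.104 -0.933] F [ 0.4 -0.1 -4.8] T [-1.06 -0.02 -0.08] op 0.0384
gp [ 0.40007436 -0.26012289  0.23753677]
(323, 233) [[ 0.39931902 -0.25743578  0.26866203]]
(322, 290) [[ 0.39960298 -0.27721945  0.25771238]]
(322, 320) [[ 0.39946332 -0.27654585  0.23491918]]
(322, 340) [[ 0.39942527 -0.27763091  0.21927537]]
(322, 356) [[ 0.39927748 -0.27630694  0.19989433]]
```

```bash
python3 - <<'E'
from t2 import *
Rp=Rl(91.9,20,up=True)
plan([.344,-.0052,.179],Rp,14,claw=1,pivot=[0,0,GD])
E
```

```text
cam in tool [ 1.06129751e-05 -8.40604557e-02 -1.42452377e-01] fwd [-4.64827261e-04  3.24152321e-01  9.46004787e-01]
t8.37 pos [ 0.3995 -0.2426  0.2311] rpy° [-110.     0.2    1.8] q [-0.918  0.627  1.442  0.686  2.104 -0.933] F [ 0.4 -0.1 -4.8] T [-1.06 -0.02 -0.08] op 0.0384
{"x": -0.14, "y": -0.09, "z": 0.75, "claw": 1} 
{"x": -0.13, "y": -0.1, "z": 0.74, "az": -0.01, "claw": 1} 
{"x": -0.14, "y": -0.09, "z": 0.75, "claw": 1} 
{"x": -0.14, "y": -0.09, "z": 0.74, "claw": 1} 
{"x": -0.13, "y": -0.1, "z": 0.75, "claw": 1} 

{"x": -0.14, "y": -0.09, "z": 0.75, "az": -0.01, "claw": 1} 
{"x": -0.14, "y": -0.1, "z": 0.74, "claw": 1} 
{"x": -0.13, "y": -0.09, "z": 0.75, "claw": 1} 
{"x": -0.14, "y": -0.09, "z": 0.75, "az": -0.01, "claw": 1} 
{"x": -0.14, "y": -0.1, "z": 0.74, "claw": 1} 

{"x": -0.13, "y": -0.09, "z": 0.75, "claw": 1} 
{"x": -0.14, "y": -0.09, "z": 0.74, "az": -0.01, "claw": 1} 
{"x": -0.13, "y": -0.1, "z": 0.75, "claw": 1} 
{"x": -0.14, "y": -0.09, "z": 0.75, "ax": 0.01, "ay": -0.01, "claw": 1}
```

Call:
carry_out(commands=[{"x": -0.14,"y": -0.09,"z": 0.75,"ax": 0,"ay": 0,"az": 0,"claw": 1},{"x": -0.14,"y": -0.1,"z": 0.75,"ax": 0,"ay": 0,"az": 0,"claw": 1},{"x": -0.14,"y": -0.09,"z": 0.75,"ax": 0,"ay": 0,"az": 0,"claw": 1},{"x": -0.14,"y": -0.1,"z": 0.75,"ax": 0,"ay": 0,"az": 0,"claw": 1},{"x": -0.14,"y": -0.09,"z": 0.75,"ax": 0,"ay": 0,"az": 0,"claw": 1}])

```text
t: 8.78
ee_pos: [0.379, -0.1503, 0.2111]
eef_rot: [-1.924, 0.002, 0.031]
contact_force: [0.1, 0.5, -4.5]
opening: 0.0384
```

Call:
carry_out(commands=[{"x": -0.14,"y": -0.09,"z": 0.75,"ax": 0,"ay": 0,"az": 0,"claw": 1},{"x": -0.14,"y": -0.1,"z": 0.75,"ax": 0,"ay": 0,"az": 0,"claw": 1},{"x": -0.14,"y": -0.09,"z": 0.75,"ax": 0,"ay": 0,"az": 0,"claw": 1},{"x": -0.14,"y": -0.1,"z": 0.75,"ax": 0,"ay": 0,"az": 0,"claw": 1},{"x": -0.14,"y": -0.09,"z": 0.75,"ax": 0,"ay": 0,"az": 0,"claw": 1}])

```text
t: 9.2
ee_pos: [0.3584, -0.0589, 0.19]
eef_rot: [-1.924, 0.002, 0.031]
contact_force: [-0.2, -0.2, -3.5]
opening: 0.0382
```

Call:
carry_out(commands=[{"x": -0.14,"y": -0.09,"z": 0.75,"ax": 0,"ay": 0,"az": 0,"claw": 1},{"x": -0.14,"y": -0.1,"z": 0.75,"ax": 0,"ay": 0,"az": 0,"claw": 1},{"x": -0.14,"y": -0.09,"z": 0.75,"ax": 0,"ay": 0,"az": 0,"claw": 1},{"x": -0.14,"y": -0.1,"z": 0.75,"ax": 0,"ay": 0,"az": 0,"claw": 1},{"x": 0,"y": 0,"z": 0,"ax": 0,"ay": 0,"az": 0,"claw": 1}])

```text
t: 9.62
ee_pos: [0.341, 0.0157, 0.173]
eef_rot: [-1.922, 0.003, 0.033]
contact_force: [-0.3, -0.6, -4.3]
opening: 0.0384
```

```bash
python3 - <<'E'
from head import *
show(log())
snap('side','s5');snap('top','t5');snap('wrist','w5')
print(head('w5')); s=log(); print('gp',s['ee_pos']+Ro.from_euler('xyz',s['eef_rot']).apply([0,0,GD]))
E
```

```text
cam in tool [ 1.52359336e-06 -8.40594315e-02 -1.42431148e-01] fwd [-5.27257975e-04  3.24119128e-01  9.46016127e-01]
t9.62 pos [0.341  0.0157 0.173 ] rpy° [-110.1    0.2    1.9] q [-0.64   0.344  2.077  0.833  1.699 -1.021] F [-0.3 -0.6 -4.3] T [-1.23 -0.03  0.01] op 0.0384
(array([ 0.32181252, -0.02225487]), array([0.36315485, 0.01948104]), np.float64(0.21217903731580956), array([-0.00495352,  0.04919206,  0.21148546]), ((343.0163269042969, -1.2142508029937744), 21.23713493347168))
gp [ 0.34292155 -0.00430192  0.18005387]
```

View pics/t5.png

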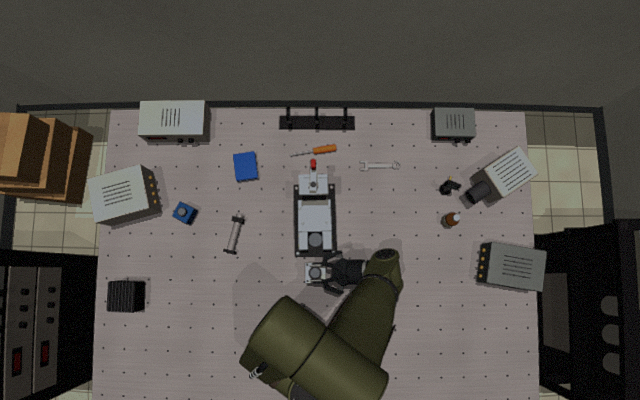

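View pics/w5.png

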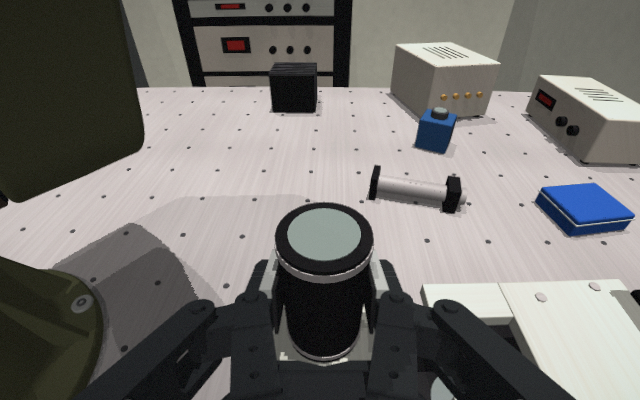

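View pics/s5.png

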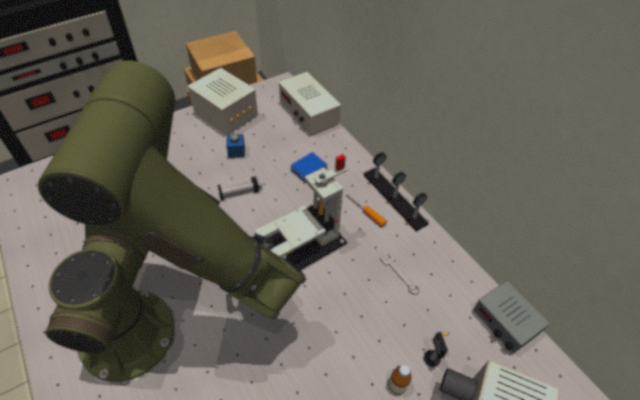

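```bash
python3 - <<'E'
from h import *
p,d,c=load('w4')
u,v=np.meshgrid(range(335,480),range(160,270)); P=dep(c,np.c_[u.ravel(),v.ravel()],d[160:270,335:480].ravel())
k=(abs(P[:,2]-.102)<.012)&(P[:,0]<.53)&(P[:,0]>.4); Q=P[k]; print(k.sum(),'fork z',np.median(Q[:,2]))
k&=abs(P[:,2]-np.median(Q[:,2]))<.005; Q=P[k]
for x in np.arange(.41,.52,.01):
    m=(Q[:,0]>x)&(Q[:,0]<x+.01); y=np.sort(Q[m,1])
    if m.sum()<10: continue
    g=np.diff(y); i=g.argmax(); print('%.2f n%d y %.4f..%.4f gap %.4f..%.4f z %.4f'%(x,m.sum(),y[0],y[-1],y[i],y[i+1],np.median(Q[m,2])))
k=(abs(P[:,2]-.012)<.004)&(P[:,0]>.4)&(P[:,0]<.66);print('base z',np.median(P[k,2]),k.sum())
# w5: near prong
p,d,c=load('w5'); u,v=np.meshgrid(range(400,640),range(270,400)); P=dep(c,np.c_[u.ravel(),v.ravel()],d[270:400,400:640].ravel())
k=(abs(P[:,2]-.102)<.01); Q=P[k]; print('w5',k.sum(),np.median(Q[:,2]),Q[:,0].min(),np.percentile(Q[:,0],1),'y',Q[:,1].min(),Q[:,1].max())
for x in np.arange(.41,.52,.01):
    m=(Q[:,0]>x)&(Q[:,0]<x+.01); y=np.sort(Q[m,1])
    if m.sum()<10: continue
    print('%.2f n%d y %.4f..%.4f'%(x,m.sum(),y[0],y[-1]))
# top: disc & prongs edges, head
p,d,c=load('t5'); a=cv2.resize(p[190:300,280:370],None,fx=6,fy=5.4,interpolation=cv2.INTER_CUBIC); cv2.imwrite('pics/t5z.png',a[...,::-1])
E
```

```text
3504 fork z 0.10262333660572112
0.41 n40 y -0.0364..0.0535 gap -0.0248..0.0259 z 0.1025
0.42 n147 y -0.0437..0.0541 gap -0.0239..0.0254 z 0.1028
0.43 n188 y -0.0526..0.0545 gap -0.0232..0.0258 z 0.1027
0.44 n223 y -0.0537..0.0547 gap -0.0228..0.0261 z 0.1027
0.45 n227 y -0.0541..0.0557 gap -0.0235..0.0262 z 0.1027
0.46 n226 y -0.0534..0.0565 gap -0.0229..0.0272 z 0.1027
0.47 n266 y -0.0528..0.0561 gap 0.0030..0.0063 z 0.1025
0.48 n365 y -0.0532..0.0561 gap 0.0444..0.0464 z 0.1027
0.49 n358 y -0.0523..0.0567 gap -0.0092..-0.0074 z 0.1027
0.50 n359 y -0.0524..0.0570 gap 0.0469..0.0488 z 0.1027
0.51 n357 y -0.0515..0.0576 gap 0.0054..0.0073 z 0.1028
0.52 n356 y -0.0510..0.0586 gap 0.0278..0.0296 z 0.1027
base z 0.012403723815800238 3773
w5 15863 0.10239016611860324 0.41621615553439617 0.41899190041643775 y -0.030173358376814688 0.06149071862483926
0.41 n200 y -0.0263..0.0562
0.42 n237 y 0.0363..0.0567
0.43 n221 y 0.0399..0.0565
0.44 n338 y 0.0276..0.0568
0.45 n492 y 0.0266..0.0572
0.46 n552 y 0.0267..0.0576
0.47 n1044 y -0.0099..0.0582
0.48 n1396 y -0.0239..0.0582
0.49 n1635 y -0.0282..0.0587
0.50 n1641 y -0.0286..0.0589
0.51 n1622 y -0.0293..0.0593
0.52 n1606 y -0.0300..0.0594
```

View pics/t5z.png

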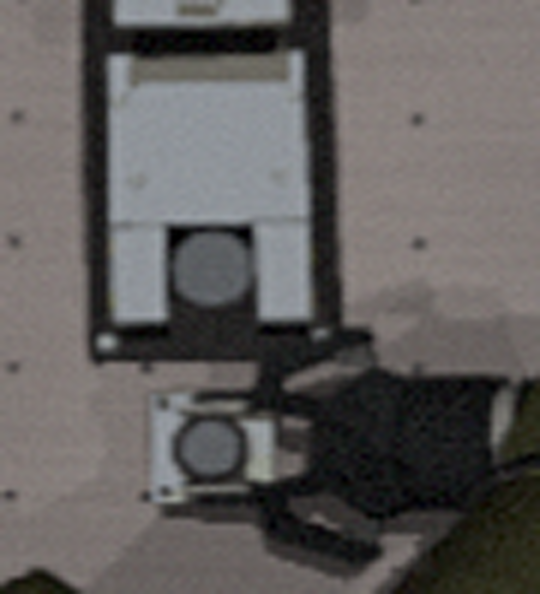

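Call:
carry_out(commands=[{"x": 0,"y": 0.29,"z": 0.1,"ax": 0,"ay": 0,"az": 0,"claw": 1},{"x": 0,"y": 0.29,"z": 0.1,"ax": 0,"ay": 0,"az": 0,"claw": 1},{"x": 0.5,"y": 0,"z": 0,"ax": 0,"ay": 0,"az": 0,"claw": 1},{"x": 0.5,"y": 0,"z": 0,"ax": 0,"ay": 0,"az": 0,"claw": 1},{"x": 0.5,"y": 0,"z": 0,"ax": 0,"ay": 0,"az": 0,"claw": 1}])

```text
t: 10.18
ee_pos: [0.38, 0.0142, 0.1571]
eef_rot: [-1.92, 0.001, 0.032]
contact_force: [0.1, -0.9, -4.4]
opening: 0.038
```

Call:
carry_out(commands=[{"x": 0.5,"y": 0,"z": 0,"ax": 0,"ay": 0,"az": 0,"claw": 1},{"x": 0.5,"y": 0,"z": 0,"ax": 0,"ay": 0,"az": 0,"claw": 1},{"x": 0.4,"y": 0,"z": 0,"ax": 0,"ay": 0,"az": 0,"claw": 1},{"x": 0,"y": 0,"z": 0,"ax": 0,"ay": 0,"az": 0,"claw": 1},{"x": 0,"y": 0,"z": 0,"ax": 0,"ay": 0,"az": 0,"claw": 1}])

```text
t: 10.6
ee_pos: [0.4142, 0.0157, 0.1574]
eef_rot: [-1.919, 0.001, 0.033]
contact_force: [0.1, 1.4, -4.3]
opening: 0.0386
```

```bash
python3 - <<'E'
from head import *
show(log())
snap('top','t6');snap('wrist','w6')
print(head('w6')); s=log(); print('gp',s['ee_pos']+Ro.from_euler('xyz',s['eef_rot']).apply([0,0,GD]))
p,d,c=load('t6'); a=cv2.resize(p[190:300,280:370],None,fx=6,fy=5.4,interpolation=cv2.INTER_CUBIC); cv2.imwrite('pics/t6z.png',a[...,::-1])
E
```

```text
cam in tool [-5.69830116e-06 -8.40705199e-02 -1.42441949e-01] fwd [-4.66961326e-04  3.24127283e-01  9.46013365e-01]
t10.60 pos [0.4142 0.0157 0.1574] rpy° [-1.1e+02  1.0e-01  1.9e+00] q [-0.547  0.484  1.91   0.91   1.672 -0.961] F [ 0.1  1.4 -4.3] T [-1.09 -0.06  0.  ] op 0.0386
(array([ 0.39385841, -0.02035831]), array([0.43495563, 0.0214487 ]), np.float64(0.1960475108962405), array([-0.00413412,  0.05341609,  0.19535249]), ((413.837646484375, 0.5835509896278381), 21.26549530029297))
gp [ 0.41442891 -0.00184387  0.16403785]
```

View pics/t6z.png

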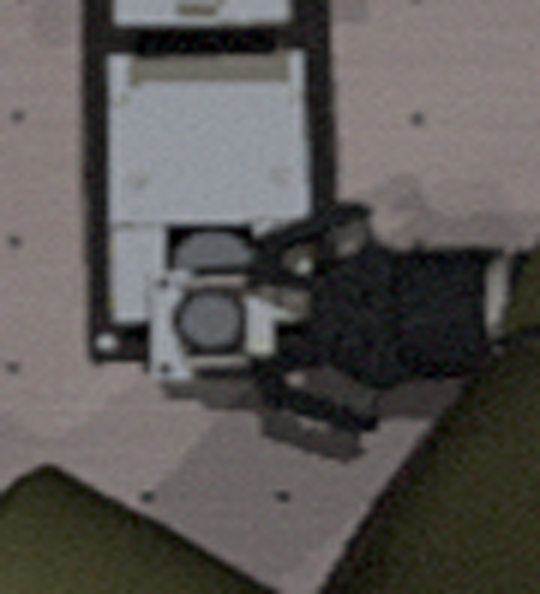

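View pics/w6.png

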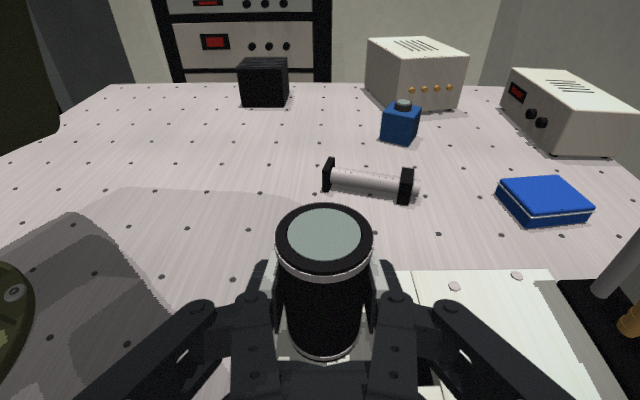

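Call:
carry_out(commands=[{"x": 0.4,"y": 0,"z": 0,"ax": 0,"ay": 0,"az": 0,"claw": 1},{"x": 0.4,"y": 0,"z": 0,"ax": 0,"ay": 0,"az": 0,"claw": 1},{"x": 0.4,"y": 0,"z": 0,"ax": 0,"ay": 0,"az": 0,"claw": 1},{"x": 0.4,"y": 0,"z": 0,"ax": 0,"ay": 0,"az": 0,"claw": 1},{"x": 0,"y": 0,"z": 0,"ax": 0,"ay": 0,"az": 0,"claw": 1}])

```text
t: 11.12
ee_pos: [0.4561, 0.0171, 0.158]
eef_rot: [-1.92, -0.001, 0.033]
contact_force: [0.5, -0.2, -3.6]
opening: 0.0385
```

Call:
carry_out(commands=[{"x": 0.05,"y": 0,"z": 0,"ax": 0,"ay": 0,"az": 0,"claw": 1},{"x": 0,"y": 0.05,"z": 0.02,"ax": 0,"ay": 0,"az": 0,"claw": 1},{"x": 0,"y": 0.05,"z": 0.02,"ax": 0,"ay": 0,"az": 0,"claw": 1},{"x": 0,"y": 0,"z": 0,"ax": 0,"ay": 0,"az": 0,"claw": 1},{"x": 0,"y": 0,"z": 0,"ax": 0,"ay": 0,"az": 0,"claw": 1}])

```text
t: 11.53
ee_pos: [0.4554, 0.0172, 0.1552]
eef_rot: [-1.919, 0.001, 0.033]
contact_force: [0.1, -0.3, -4.0]
opening: 0.0384
```

```bash
python3 - <<'E'
from head import *
show(log())
snap('wrist','w7');snap('top','t7');snap('side','s7')
print(head('w7')); s=log(); print('gp',s['ee_pos']+Ro.from_euler('xyz',s['eef_rot']).apply([0,0,GD]))
p,d,c=load('t7'); a=cv2.resize(p[190:300,280:370],None,fx=6,fy=5.4,interpolation=cv2.INTER_CUBIC); cv2.imwrite('pics/t7z.png',a[...,::-1])
E
```

```text
cam in tool [ 3.59289700e-06 -8.40645759e-02 -1.42438249e-01] fwd [-4.89089646e-04  3.24116434e-01  9.46017071e-01]
t11.53 pos [0.4554 0.0172 0.1552] rpy° [-110.     0.     1.9] q [-0.503  0.546  1.809  0.948  1.67  -0.912] F [ 0.1 -0.3 -4. ] T [-1.08 -0.07  0.02] op 0.0384
(array([ 0.43538885, -0.01861412]), array([0.47639194, 0.02287241]), np.float64(0.1937614701702018), array([-0.00364775,  0.05273167,  0.1930621 ]), ((455.84423828125, 2.3211119174957275), 21.125036239624023))
gp [ 4.56091234e-01 -3.91464136e-04  1.61718952e-01]
```

View pics/t7z.png

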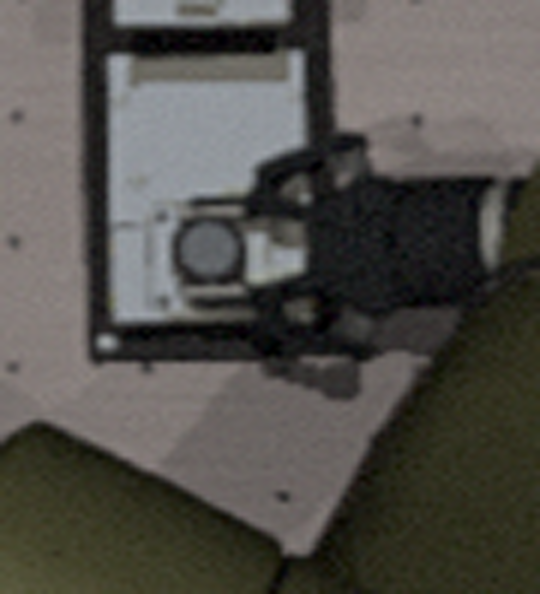

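Call:
carry_out(commands=[{"x": 0,"y": 0.03,"z": 0.01,"ax": 0,"ay": 0,"az": 0,"claw": 1},{"x": 0,"y": 0,"z": 0,"ax": 0,"ay": 0,"az": 0,"claw": 1},{"x": 0,"y": 0,"z": 0,"ax": 0,"ay": 0,"az": 0,"claw": 1},{"x": 0,"y": 0.02,"z": 0.01,"ax": 0,"ay": 0,"az": 0,"claw": 1},{"x": 0,"y": 0,"z": 0,"ax": 0,"ay": 0,"az": 0,"claw": 1}])

```text
t: 12.1
ee_pos: [0.4556, 0.0173, 0.1545]
eef_rot: [-1.919, -0.0, 0.033]
contact_force: [-1.7, 0.1, 4.8]
opening: 0.0383
```

```bash
python3 - <<'E'
from plan import *
show(log())
E
```

```text
t12.10 pos [0.4556 0.0173 0.1545] rpy° [-109.9   -0.     1.9] q [-0.502  0.548  1.808  0.948  1.669 -0.914] F [-1.7  0.1  4.8] T [0.14 0.16 0.34] op 0.0383
```

Call:
carry_out(commands=[{"x": 0.04,"y": 0,"z": 0,"ax": 0,"ay": 0,"az": 0,"claw": 1},{"x": 0,"y": 0,"z": 0,"ax": 0,"ay": 0,"az": 0,"claw": 1},{"x": 0.03,"y": 0,"z": 0,"ax": 0,"ay": 0,"az": 0,"claw": 1},{"x": 0,"y": 0,"z": 0,"ax": 0,"ay": 0,"az": 0,"claw": 1},{"x": 0,"y": 0,"z": 0,"ax": 0,"ay": 0,"az": 0,"claw": 1}])

```text
t: 12.52
ee_pos: [0.457, 0.0174, 0.1546]
eef_rot: [-1.918, 0.001, 0.034]
contact_force: [-5.0, -1.4, 8.4]
opening: 0.0381
```

```bash
python3 - <<'E'
from head import *
show(log())
snap('wrist','w8')
print(head('w8'))
p,d,c=load('w8')
for uv in [(322,290),(322,320),(322,340),(322,350)]: print(uv,dep(c,[uv],d[uv[1],uv[0]]))
E
```

```text
cam in tool [ 2.01880511e-06 -8.40688802e-02 -1.42442828e-01] fwd [-4.82826775e-04  3.24204701e-01  9.45986828e-01]
t12.52 pos [0.457  0.0174 0.1546] rpy° [-109.9    0.     2. ] q [-0.501  0.55   1.804  0.949  1.67  -0.911] F [-5.  -1.4  8.4] T [0.55 0.69 0.77] op 0.0381
(array([ 0.43703958, -0.0185442 ]), array([0.47808161, 0.02306143]), np.float64(0.1931741499541838), array([-0.00775709,  0.05298425,  0.19246964]), ((457.704345703125, 2.637707471847534), 21.225364685058594))
(322, 290) [[ 0.4575951  -0.01703222  0.18125779]]
(322, 320) [[ 0.45751306 -0.01721138  0.15978562]]
(322, 340) [[ 0.45744812 -0.01740237  0.14244961]]
(322, 350) [[ 0.45738784 -0.0170145   0.13154032]]
```

Call:
carry_out(commands=[{"x": 0,"y": 0,"z": 0,"ax": 0,"ay": 0,"az": 0,"claw": -1},{"x": 0,"y": 0,"z": 0,"ax": 0,"ay": 0,"az": 0,"claw": -1},{"x": 0,"y": 0,"z": 0,"ax": 0,"ay": 0,"az": 0,"claw": -1},{"x": 0,"y": 0,"z": 0,"ax": 0,"ay": 0,"az": 0,"claw": -1},{"x": 0,"y": 0,"z": 0,"ax": 0,"ay": 0,"az": 0,"claw": -1}])

```text
t: 12.98
ee_pos: [0.4574, 0.0173, 0.1539]
eef_rot: [-1.92, 0.0, 0.033]
contact_force: [-0.0, 0.3, -1.0]
opening: 0.0852
```

```bash
python3 - <<'E'
from head import *
show(log())
snap('wrist','w9')
print(head('w9'))
E
```

```text
cam in tool [-3.30261518e-06 -8.40521032e-02 -1.42456049e-01] fwd [-4.42028029e-04  3.24140468e-01  9.46008859e-01]
t12.98 pos [0.4574 0.0173 0.1539] rpy° [-110.     0.     1.9] q [-0.5    0.551  1.804  0.949  1.668 -0.911] F [-0.   0.3 -1. ] T [-0.49 -0.04 -0.02] op 0.0852
(array([ 0.43687685, -0.01862975]), array([0.47780665, 0.02403594]), np.float64(0.19298675400651516), array([-0.00345554,  0.05194207,  0.19229443]), ((457.70233154296875, 2.6528680324554443), 21.383350372314453))
```

View pics/w9.png

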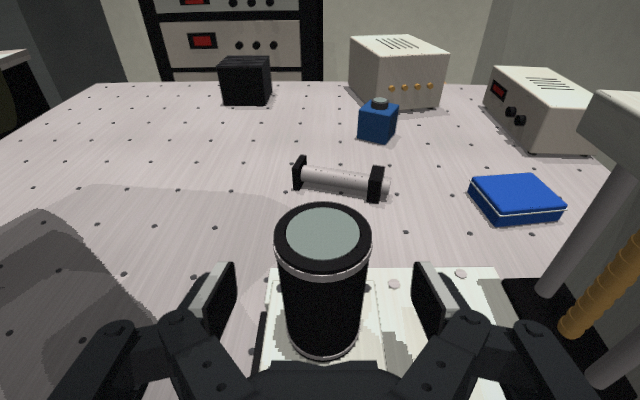

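Call:
carry_out(commands=[{"x": 0,"y": 0,"z": -0.6,"ax": 0,"ay": 0,"az": 0,"claw": -1},{"x": 0,"y": 0,"z": -1,"ax": 0,"ay": 0,"az": 0,"claw": -1},{"x": 0,"y": 0,"z": -1,"ax": 0,"ay": 0,"az": 0,"claw": -1},{"x": 0,"y": 0,"z": -1,"ax": 0,"ay": 0,"az": 0,"claw": -1},{"x": 0,"y": 0,"z": -1,"ax": 0,"ay": 0,"az": 0,"claw": -1}])

```text
t: 13.45
ee_pos: [0.4607, -0.0926, 0.194]
eef_rot: [-1.92, 0.0, 0.033]
contact_force: [0.7, 0.4, 0.1]
opening: 0.0855
```

```bash
python3 - <<'E'
from t2 import *
snap('wrist','w10'); snap('top','t10')
Rd=Ro.from_euler('xyz',[180,0,90.6],degrees=True)
a=plan([.50,-.09,.40],Rd,15)
plan([.659,.0066,.35],Rd,10,start=a)
for P,R in (([.5,-.09,.4],Rd),([.659,.0066,.273],Rd)): 
    e,q=ik(P,R,gp=False); print(e,np.round(q,2))
E
```

```text
cam in tool [ 3.57626520e-06 -8.40433396e-02 -1.42457563e-01] fwd [-4.53408383e-04  3.24130307e-01  9.46012335e-01]
t13.55 pos [ 0.4614 -0.0941  0.1944] rpy° [-1.101e+02 -1.000e-01  1.700e+00] q [-0.67   0.578  1.627  0.847  1.858 -0.874] F [ 0.4  0.4 -1. ] T [-0.46 -0.02  0.02] op 0.0855
{"x": 0.1, "y": -0.52, "z": -0.18, "ax": -0.73, "ay": -0.72, "az": -1.02, "claw": -1} 
{"x": 0.14, "y": -0.49, "z": -0.22, "ax": -0.73, "ay": -0.71, "az": -1.02, "claw": -1} 
{"x": 0.16, "y": -0.47, "z": -0.26, "ax": -0.72, "ay": -0.72, "az": -1.03, "claw": -1} 
{"x": 0.19, "y": -0.43, "z": -0.3, "ax": -0.73, "ay": -0.71, "az": -1.02, "claw": -1} 
{"x": 0.21, "y": -0.39, "z": -0.34, "ax": -0.73, "ay": -0.72, "az": -1.02, "claw": -1} 

{"x": 0.21, "y": -0.35, "z": -0.38, "ax": -0.73, "ay": -0.71, "az": -1.02, "claw": -1} 
{"x": 0.22, "y": -0.31, "z": -0.41, "ax": -0.72, "ay": -0.72, "az": -1.02, "claw": -1} 
{"x": 0.22, "y": -0.26, "z": -0.44, "ax": -0.73, "ay": -0.71, "az": -1.02, "claw": -1} 
{"x": 0.21, "y": -0.22, "z": -0.47, "ax": -0.73, "ay": -0.72, "az": -1.02, "claw": -1} 
{"x": 0.2, "y": -0.
[... 564 characters left out ...]
.000e-01  1.700e+00] q [-0.67   0.578  1.627  0.847  1.858 -0.874] F [ 0.4  0.4 -1. ] T [-0.46 -0.02  0.02] op 0.0855
{"x": 0.38, "y": 0.64, "z": 0.2, "claw": -1} 
{"x": 0.38, "y": 0.64, "z": 0.2, "claw": -1} 
{"x": 0.38, "y": 0.64, "z": 0.2, "claw": -1} 
{"x": 0.38, "y": 0.64, "z": 0.2, "claw": -1} 
{"x": 0.38, "y": 0.64, "z": 0.2, "claw": -1} 

{"x": 0.38, "y": 0.64, "z": 0.2, "claw": -1} 
{"x": 0.38, "y": 0.64, "z": 0.2, "claw": -1} 
{"x": 0.38, "y": 0.64, "z": 0.21, "claw": -1} 
{"x": 0.38, "y": 0.64, "z": 0.2, "claw": -1} 
{"x": 0.38, "y": 0.63, "z": 0.2, "claw": -1} 

4.777263147609089e-13 [-0.25  0.14  1.34  0.    1.67 -1.83]
5.100115716710722e-09 [-0.05  0.53  1.11  0.    1.51 -1.63]
```

View pics/w10.png

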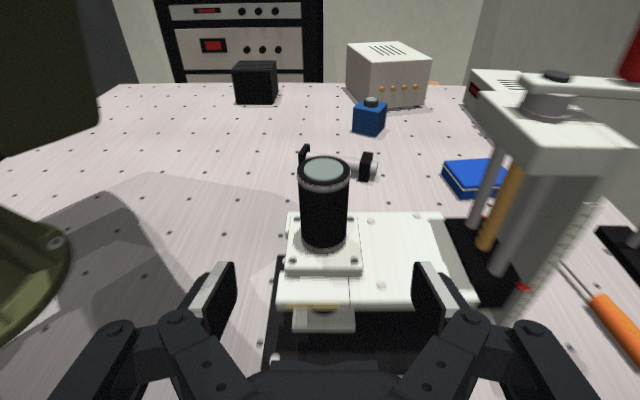

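```bash
python3 - <<'E'
from t2 import *
Rd=Ro.from_euler('xyz',[180,0,90.6],degrees=True)
a=plan([.56,-.06,.40],Rd,20)
E
```

```text
cam in tool [-2.10653076e-06 -8.40703327e-02 -1.42458067e-01] fwd [-4.70965347e-04  3.24120564e-01  9.46015665e-01]
t13.55 pos [ 0.4614 -0.0941  0.1944] rpy° [-1.101e+02 -1.000e-01  1.700e+00] q [-0.67   0.578  1.627  0.847  1.858 -0.874] F [ 0.4  0.4 -1. ] T [-0.46 -0.02  0.02] op 0.0855
{"x": 0.2, "y": -0.41, "z": -0.08, "ax": -0.55, "ay": -0.54, "az": -0.77, "claw": -1} 
{"x": 0.22, "y": -0.39, "z": -0.11, "ax": -0.54, "ay": -0.53, "az": -0.76, "claw": -1} 
{"x": 0.24, "y": -0.36, "z": -0.14, "ax": -0.55, "ay": -0.54, "az": -0.77, "claw": -1} 
{"x": 0.26, "y": -0.34, "z": -0.17, "ax": -0.54, "ay": -0.54, "az": -0.77, "claw": -1} 
{"x": 0.27, "y": -0.32, "z": -0.2, "ax": -0.55, "ay": -0.53, "az": -0.76, "claw": -1} 

{"x": 0.28, "y": -0.29, "z": -0.23, "ax": -0.54, "ay": -0.54, "az": -0.77, "claw": -1} 
{"x": 0.29, "y": -0.26, "z": -0.25, "ax": -0.55, "ay": -0.54, "az": -0.76, "claw": -1} 
{"x": 0.29, "y": -0.22, "z": -0.27, "ax": -0.55, "ay": -0.53, "az": -0.77, "claw": -1} 
{"x": 0.3, "y": -0.19, "z": -0.3, "ax": -0.54, "ay": -0.54, "az": -0.77, "claw": -1} 
{"x": 0.29, "y": -0.1
[... 239 characters left out ...]
-1} 
{"x": 0.26, "y": -0.05, "z": -0.37, "ax": -0.55, "ay": -0.54, "az": -0.77, "claw": -1} 
{"x": 0.25, "y": -0.02, "z": -0.39, "ax": -0.54, "ay": -0.53, "az": -0.77, "claw": -1} 
{"x": 0.22, "y": 0.02, "z": -0.4, "ax": -0.55, "ay": -0.54, "az": -0.76, "claw": -1} 

{"x": 0.21, "y": 0.05, "z": -0.41, "ax": -0.54, "ay": -0.53, "az": -0.77, "claw": -1} 
{"x": 0.18, "y": 0.09, "z": -0.42, "ax": -0.55, "ay": -0.54, "az": -0.77, "claw": -1} 
{"x": 0.16, "y": 0.11, "z": -0.41, "ax": -0.54, "ay": -0.54, "az": -0.76, "claw": -1} 
{"x": 0.13, "y": 0.15, "z": -0.42, "ax": -0.55, "ay": -0.53, "az": -0.77, "claw": -1} 
{"x": 0.1, "y": 0.17, "z": -0.42, "ax": -0.55, "ay": -0.54, "az": -0.76, "claw": -1}
```

Call:
carry_out(commands=[{"x": 0.2,"y": -0.41,"z": -0.08,"ax": -0.55,"ay": -0.54,"az": -0.77,"claw": -1},{"x": 0.22,"y": -0.39,"z": -0.11,"ax": -0.54,"ay": -0.53,"az": -0.76,"claw": -1},{"x": 0.24,"y": -0.36,"z": -0.14,"ax": -0.55,"ay": -0.54,"az": -0.77,"claw": -1},{"x": 0.26,"y": -0.34,"z": -0.17,"ax": -0.54,"ay": -0.54,"az": -0.77,"claw": -1},{"x": 0.27,"y": -0.32,"z": -0.2,"ax": -0.55,"ay": -0.53,"az": -0.76,"claw": -1}])

```text
t: 13.97
ee_pos: [0.4857, -0.0823, 0.245]
eef_rot: [-2.198, -0.188, 0.4]
contact_force: [-0.5, 0.1, -0.1]
opening: 0.0856
```

Call:
carry_out(commands=[{"x": 0.28,"y": -0.29,"z": -0.23,"ax": -0.54,"ay": -0.54,"az": -0.77,"claw": -1},{"x": 0.29,"y": -0.26,"z": -0.25,"ax": -0.55,"ay": -0.54,"az": -0.76,"claw": -1},{"x": 0.29,"y": -0.22,"z": -0.27,"ax": -0.55,"ay": -0.53,"az": -0.77,"claw": -1},{"x": 0.3,"y": -0.19,"z": -0.3,"ax": -0.54,"ay": -0.54,"az": -0.77,"claw": -1},{"x": 0.29,"y": -0.16,"z": -0.32,"ax": -0.55,"ay": -0.54,"az": -0.76,"claw": -1}])

```text
t: 14.38
ee_pos: [0.5106, -0.0736, 0.2964]
eef_rot: [-2.532, -0.256, 0.812]
contact_force: [-0.4, -0.6, -1.0]
opening: 0.0855
```

Call:
carry_out(commands=[{"x": 0.28,"y": -0.12,"z": -0.35,"ax": -0.54,"ay": -0.53,"az": -0.77,"claw": -1},{"x": 0.28,"y": -0.09,"z": -0.36,"ax": -0.55,"ay": -0.54,"az": -0.76,"claw": -1},{"x": 0.26,"y": -0.05,"z": -0.37,"ax": -0.55,"ay": -0.54,"az": -0.77,"claw": -1},{"x": 0.25,"y": -0.02,"z": -0.39,"ax": -0.54,"ay": -0.53,"az": -0.77,"claw": -1},{"x": 0.22,"y": 0.02,"z": -0.4,"ax": -0.55,"ay": -0.54,"az": -0.76,"claw": -1}])

```text
t: 14.8
ee_pos: [0.5353, -0.0652, 0.3478]
eef_rot: [-2.865, -0.187, 1.224]
contact_force: [0.5, -0.5, -0.6]
opening: 0.0853
```

Call:
carry_out(commands=[{"x": 0.21,"y": 0.05,"z": -0.41,"ax": -0.54,"ay": -0.53,"az": -0.77,"claw": -1},{"x": 0.18,"y": 0.09,"z": -0.42,"ax": -0.55,"ay": -0.54,"az": -0.77,"claw": -1},{"x": 0.16,"y": 0.11,"z": -0.41,"ax": -0.54,"ay": -0.54,"az": -0.76,"claw": -1},{"x": 0.13,"y": 0.15,"z": -0.42,"ax": -0.55,"ay": -0.53,"az": -0.77,"claw": -1},{"x": 0.1,"y": 0.17,"z": -0.42,"ax": -0.55,"ay": -0.54,"az": -0.76,"claw": -1}])

```text
t: 15.22
ee_pos: [0.5601, -0.0565, 0.3993]
eef_rot: [-3.142, 0.0, 1.587]
contact_force: [1.0, 0.2, -0.1]
opening: 0.0851
```

```bash
python3 - <<'E'
from t2 import *
snap('wrist','w11'); snap('side','s11')
show(log())
E
```

```text
cam in tool [ 0.00031169 -0.08354112 -0.14302143] fwd [5.67571793e-05 3.23713864e-01 9.46155025e-01]
t15.32 pos [ 0.5598 -0.0557  0.4008] rpy° [179.9  -0.   90.9] q [-1.650e-01  2.670e-01  1.179e+00  1.000e-03  1.694e+00 -1.751e+00] F [-0.6  0.3  0.2] T [-0.06 -0.02 -0.01] op 0.0853
```

View pics/w11.png

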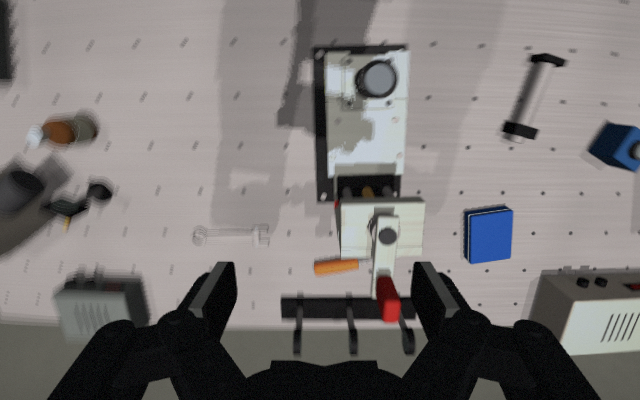

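```bash
cat > red.py <<'E'
from h import *
def red(f,z=.311):
    p,d,c=load(f); hsv=cv2.cvtColor(p,cv2.COLOR_RGB2HSV)
    m=((hsv[...,0]<7)|(hsv[...,0]>173))&(hsv[...,1]>140)&(hsv[...,2]>70)
    n,l,s,ce=cv2.connectedComponentsWithStats(m.astype(np.uint8)); i=1+s[1:,4].argmax(); v,u=np.nonzero(l==i)
    P=dep(c,np.c_[u,v],d[v,u]); k=abs(P[:,2]-z)<.008; Q=P[k]
    r=cv2.minAreaRect((Q[:,:2]*1000).astype(np.float32)); print(f,s[i],'n',k.sum(),'z',np.median(Q[:,2]),'rect',r,'mean',Q.mean(0)); return Q
if __name__=='__main__':
    import sys; red(sys.argv[1])
E
python3 red.py w11; python3 - <<'E'
from t2 import *
from h import *
p,d,c=load('w11')
# screw head
u,v=np.meshgrid(range(370,406),range(220,252)); P=dep(c,np.c_[u.ravel(),v.ravel()],d[220:252,370:406].ravel()); g=p[220:252,370:406].mean(2).ravel()
k=(g<90)&(P[:,2]>.25); print('screw',P[k].mean(0),k.sum())
Rd=Ro.from_euler('xyz',[180,0,90.6],degrees=True)
plan([.659,.0066,.35],Rd,5)
E
```

```text
w11 [382 297  19  25 405] n 372 z 0.30977864888985773 rect ((660.90283203125, 7.013994216918945), (15.41174030303955, 25.92537498474121), 88.89115142822266) mean [0.65953125 0.00627086 0.30968378]
cam in tool [ 0.00030296 -0.08354484 -0.14302554] fwd [3.61944616e-05 3.23692988e-01 9.46162168e-01]
screw [0.60592684 0.00453422 0.26450477] 270
t15.32 pos [ 0.5598 -0.0557  0.4008] rpy° [179.9  -0.   90.9] q [-1.650e-01  2.670e-01  1.179e+00  1.000e-03  1.694e+00 -1.751e+00] F [-0.6  0.3  0.2] T [-0.06 -0.02 -0.01] op 0.0853
{"x": 0.49, "y": 0.8, "z": 0.41, "ax": 0.01, "az": 0.01, "claw": -1} 
{"x": 0.48, "y": 0.8, "z": 0.41, "az": 0.01, "claw": -1} 
{"x": 0.49, "y": 0.8, "z": 0.4, "ax": 0.01, "az": 0.02, "claw": -1} 
{"x": 0.49, "y": 0.8, "z": 0.41, "ay": -0.01, "az": 0.01, "claw": -1} 
{"x": 0.49, "y": 0.8, "z": 0.41, "ax": 0.01, "az": 0.01, "claw": -1}
```

Call:
carry_out(commands=[{"x": 0.49,"y": 0.81,"z": 0.41,"ax": 0,"ay": 0,"az": 0.01,"claw": -1},{"x": 0.49,"y": 0.81,"z": 0.41,"ax": 0,"ay": 0,"az": 0.01,"claw": -1},{"x": 0.49,"y": 0.81,"z": 0.41,"ax": 0,"ay": 0,"az": 0.01,"claw": -1},{"x": 0.49,"y": 0.81,"z": 0.41,"ax": 0,"ay": 0,"az": 0.01,"claw": -1},{"x": 0.49,"y": 0.81,"z": 0.41,"ax": 0,"ay": 0,"az": 0.01,"claw": -1}])

```text
t: 15.73
ee_pos: [0.6608, 0.006, 0.3455]
eef_rot: [-3.136, -0.004, 1.576]
contact_force: [-0.4, 0.2, 0.5]
opening: 0.0851
```

```bash
python3 - <<'E'
from t2 import *
import red
snap('wrist','w12'); red.red('w12')
Rd=Ro.from_euler('xyz',[180,0,90.5],degrees=True)
plan([.660,.0066,.274],Rd,4)
E
```

```text
cam in tool [ 0.00033018 -0.08355486 -0.14302784] fwd [2.98754064e-05 3.23716612e-01 9.46154086e-01]
w12 [317 215  20  37 679] n 679 z 0.3100589449232822 rect ((660.60009765625, 8.498464584350586), (25.431772232055664, 12.268083572387695), 0.029587475582957268) mean [0.6600775  0.00827952 0.30989104]
t15.78 pos [0.6626 0.0081 0.3416] rpy° [-179.4   -0.3   90.4] q [-0.044  0.531  0.95   0.004  1.671 -1.622] F [ 1.   1.4 -2.8] T [ 0.09 -0.04  0.  ] op 0.0852
{"x": -0.02, "y": -0.02, "z": 0.68, "ax": -0.03, "ay": -0.01, "az": -0.01, "claw": -1} 
{"x": -0.02, "y": -0.02, "z": 0.67, "ax": -0.03, "ay": -0.02, "claw": -1} 
{"x": -0.01, "y": -0.02, "z": 0.68, "ax": -0.03, "ay": -0.01, "az": -0.01, "claw": -1} 
{"x": -0.02, "y": -0.03, "z": 0.68, "ax": -0.02, "ay": -0.01, "claw": -1}
```

View pics/w12.png

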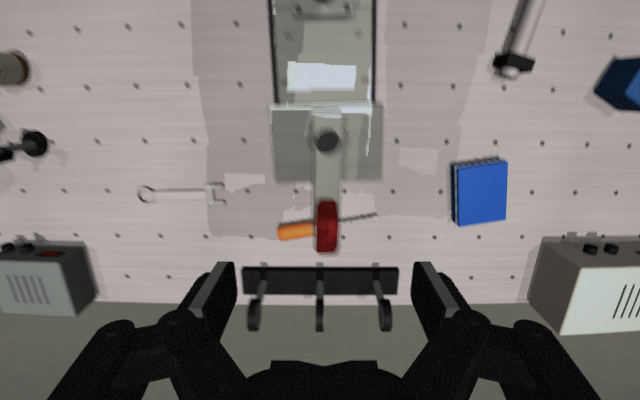

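Call:
carry_out(commands=[{"x": -0.02,"y": -0.02,"z": 0.67,"ax": -0.03,"ay": -0.01,"az": 0,"claw": -1},{"x": -0.02,"y": -0.02,"z": 0.67,"ax": -0.03,"ay": -0.01,"az": 0,"claw": -1},{"x": -0.02,"y": -0.02,"z": 0.67,"ax": -0.03,"ay": -0.01,"az": 0,"claw": -1},{"x": -0.02,"y": -0.02,"z": 0.67,"ax": -0.03,"ay": -0.01,"az": 0,"claw": -1},{"x": 0,"y": 0,"z": 0,"ax": 0,"ay": 0,"az": 0,"claw": 1}])

```text
t: 16.2
ee_pos: [0.6572, 0.0034, 0.2756]
eef_rot: [3.142, -0.0, 1.576]
contact_force: [0.7, 0.1, -0.6]
opening: 0.0755
```

Call:
carry_out(commands=[{"x": 0,"y": 0,"z": 0,"ax": 0,"ay": 0,"az": 0,"claw": 1},{"x": 0,"y": 0,"z": 0,"ax": 0,"ay": 0,"az": 0,"claw": 1},{"x": 0,"y": 0,"z": 0,"ax": 0,"ay": 0,"az": 0,"claw": 1},{"x": 0,"y": 0,"z": 0,"ax": 0,"ay": 0,"az": 0,"claw": 1},{"x": 0,"y": 0,"z": 0,"ax": 0,"ay": 0,"az": 0,"claw": 1}])

```text
t: 16.62
ee_pos: [0.6588, 0.0044, 0.2815]
eef_rot: [3.131, 0.0, 1.579]
contact_force: [-2.7, 11.3, 1.1]
opening: 0.0154
```

Call:
carry_out(commands=[{"x": 0,"y": 0,"z": 0,"ax": 0,"ay": 0,"az": 0,"claw": 1},{"x": 0,"y": 0,"z": 0,"ax": 0,"ay": 0,"az": 0,"claw": 1},{"x": 0,"y": 0,"z": 0,"ax": 0,"ay": 0,"az": 0,"claw": 1},{"x": 0,"y": 0,"z": 0,"ax": 0,"ay": 0,"az": 0,"claw": 1},{"x": 0,"y": 0,"z": 0,"ax": 0,"ay": 0,"az": 0,"claw": 1}])

```text
t: 17.03
ee_pos: [0.6588, 0.0051, 0.2814]
eef_rot: [3.131, -0.0, 1.58]
contact_force: [1.5, 7.5, 3.6]
opening: 0.0154
```

```bash
python3 - <<'E'
from plan import *
show(log())
E
```

```text
t17.03 pos [0.6588 0.0051 0.2814] rpy° [179.4  -0.   90.5] q [-4.800e-02  5.190e-01  1.102e+00  1.000e-03  1.510e+00 -1.628e+00] F [1.5 7.5 3.6] T [ 1.16 -0.18 -0.48] op 0.0154
```

Call:
carry_out(commands=[{"x": -0.15,"y": -0.008,"z": 0,"ax": 0,"ay": 0,"az": 1,"claw": 1},{"x": -0.19,"y": -0.008,"z": 0,"ax": 0,"ay": 0,"az": 1,"claw": 1},{"x": -0.19,"y": -0.008,"z": 0,"ax": 0,"ay": 0,"az": 1,"claw": 1},{"x": -0.19,"y": -0.008,"z": 0,"ax": 0,"ay": 0,"az": 1,"claw": 1},{"x": -0.19,"y": -0.008,"z": 0,"ax": 0,"ay": 0,"az": 1,"claw": 1}])

```text
t: 17.45
ee_pos: [0.6533, -0.016, 0.2814]
eef_rot: [3.135, -0.005, 1.14]
contact_force: [-7.5, 16.5, 4.2]
opening: 0.015
```

```bash
cat > cr.py <<'E'
from plan import *
s=log();show(s); p=s['ee_pos']-np.array([.6045,.006,0]); print('r %.4f psi %.1f yaw-90 %.1f'%(np.hypot(*p[:2]),np.degrees(np.arctan2(p[1],p[0])),np.degrees(s['eef_rot'][2])-90))
R=Ro.from_euler('xyz',s['eef_rot']); print('F tool',np.round(R.inv().apply(s['contact_force']),1))
E
python3 cr.py
```

```text
t17.45 pos [ 0.6533 -0.016   0.2814] rpy° [179.6  -0.3  65.3] q [-0.082  0.507  1.12   0.003  1.507 -1.222] F [-7.5 16.5  4.2] T [ 2.3   1.21 -0.43] op 0.0150
r 0.0535 psi -24.3 yaw-90 -24.7
F tool [ 11.9 -13.7  -4.3]
```

Call:
carry_out(commands=[{"x": -0.19,"y": -0.03,"z": 0,"ax": 0,"ay": 0,"az": 1,"claw": 1},{"x": -0.19,"y": -0.03,"z": 0,"ax": 0,"ay": 0,"az": 1,"claw": 1},{"x": -0.19,"y": -0.03,"z": 0,"ax": 0,"ay": 0,"az": 1,"claw": 1},{"x": -0.19,"y": -0.01,"z": 0,"ax": 0,"ay": 0,"az": 1,"claw": 1},{"x": -0.19,"y": -0.01,"z": 0,"ax": 0,"ay": 0,"az": 1,"claw": 1}])

```text
t: 17.87
ee_pos: [0.6387, -0.034, 0.2814]
eef_rot: [3.135, -0.01, 0.704]
contact_force: [8.0, 18.1, 4.1]
opening: 0.0151
```

```bash
python3 cr.py
```

```text
t17.87 pos [ 0.6387 -0.034   0.2814] rpy° [179.6  -0.6  40.3] q [-0.112  0.47   1.173  0.003  1.487 -0.815] F [ 8.  18.1  4.1] T [ 2.32 -0.79 -0.7 ] op 0.0151
r 0.0526 psi -49.5 yaw-90 -49.7
F tool [17.9 -8.6 -3.9]
```

Call:
carry_out(commands=[{"x": -0.17,"y": -0.04,"z": 0,"ax": 0,"ay": 0,"az": 1,"claw": 1},{"x": -0.17,"y": -0.04,"z": 0,"ax": 0,"ay": 0,"az": 1,"claw": 1},{"x": -0.17,"y": -0.03,"z": 0,"ax": 0,"ay": 0,"az": 1,"claw": 1},{"x": -0.19,"y": -0.01,"z": 0,"ax": 0,"ay": 0,"az": 1,"claw": 1},{"x": -0.19,"y": -0.01,"z": 0,"ax": 0,"ay": 0,"az": 1,"claw": 1}])

```text
t: 18.28
ee_pos: [0.6183, -0.0437, 0.2814]
eef_rot: [3.138, -0.013, 0.266]
contact_force: [15.7, 8.6, 3.0]
opening: 0.0153
```

```bash
sed -i 's/.6045,.006,0/.6033,.0075,0/' cr.py; python3 cr.py
```

```text
t18.28 pos [ 0.6183 -0.0437  0.2814] rpy° [179.8  -0.8  15.2] q [-0.13   0.422  1.242  0.002  1.465 -0.397] F [15.7  8.6  3. ] T [ 1.02 -1.65 -0.69] op 0.0153
r 0.0533 psi -73.7 yaw-90 -74.8
F tool [17.5 -4.2 -2.8]
```

Call:
carry_out(commands=[{"x": -0.16,"y": -0.02,"z": 0,"ax": 0,"ay": 0,"az": 1,"claw": 1},{"x": -0.16,"y": -0.02,"z": 0,"ax": 0,"ay": 0,"az": 1,"claw": 1},{"x": -0.17,"y": -0.02,"z": 0,"ax": 0,"ay": 0,"az": 1,"claw": 1},{"x": -0.19,"y": -0.01,"z": 0,"ax": 0,"ay": 0,"az": 1,"claw": 1},{"x": -0.19,"y": -0.01,"z": 0,"ax": 0,"ay": 0,"az": 1,"claw": 1}])

```text
t: 18.7
ee_pos: [0.5961, -0.044, 0.2813]
eef_rot: [-3.14, -0.013, -0.17]
contact_force: [11.8, 5.7, 4.2]
opening: 0.0151
```

```bash
python3 cr.py
```

```text
t18.70 pos [ 0.5961 -0.044   0.2813] rpy° [-179.9   -0.7   -9.8] q [-1.350e-01  3.700e-01  1.313e+00  1.000e-03  1.446e+00  3.500e-02] F [11.8  5.7  4.2] T [ 0.5  -0.9  -0.32] op 0.0151
r 0.0520 psi -97.9 yaw-90 -99.8
F tool [10.7 -7.7 -4. ]
```

Call:
carry_out(commands=[{"x": -0.18,"y": -0.02,"z": 0,"ax": 0,"ay": 0,"az": 1,"claw": 1},{"x": -0.18,"y": -0.02,"z": 0,"ax": 0,"ay": 0,"az": 1,"claw": 1},{"x": -0.18,"y": -0.02,"z": 0,"ax": 0,"ay": 0,"az": 1,"claw": 1},{"x": -0.18,"y": -0.01,"z": 0,"ax": 0,"ay": 0,"az": 1,"claw": 1},{"x": -0.18,"y": -0.01,"z": 0,"ax": 0,"ay": 0,"az": 1,"claw": 1}])

```text
t: 19.12
ee_pos: [0.5756, -0.0349, 0.2813]
eef_rot: [-3.136, -0.011, -0.607]
contact_force: [9.9, 3.0, 5.6]
opening: 0.0152
```

```bash
python3 cr.py
```

```text
t19.12 pos [ 0.5756 -0.0349  0.2813] rpy° [-179.7   -0.6  -34.8] q [-0.124  0.321  1.378  0.     1.43   0.483] F [9.9 3.  5.6] T [ 0.26 -0.61 -0.28] op 0.0152
r 0.0507 psi -123.1 yaw-90 -124.8
F tool [ 6.5 -8.1 -5.5]
```

Call:
carry_out(commands=[{"x": -0.18,"y": -0.01,"z": 0,"ax": 0,"ay": 0,"az": 1,"claw": 1},{"x": -0.18,"y": -0.01,"z": 0,"ax": 0,"ay": 0,"az": 1,"claw": 1},{"x": -0.18,"y": -0.01,"z": 0,"ax": 0,"ay": 0,"az": 1,"claw": 1},{"x": -0.18,"y": -0.01,"z": 0,"ax": 0,"ay": 0,"az": 1,"claw": 1},{"x": -0.18,"y": -0.01,"z": 0,"ax": 0,"ay": 0,"az": 1,"claw": 1}])

```text
t: 19.53
ee_pos: [0.5612, -0.0186, 0.2813]
eef_rot: [-3.13, -0.009, -1.044]
contact_force: [15.4, -0.1, 5.0]
opening: 0.015
```

```bash
python3 cr.py; python3 - <<'E'
from h import *
snap('side','s13');snap('top','t13')
E
```

```text
t19.53 pos [ 0.5612 -0.0186  0.2813] rpy° [-179.3   -0.5  -59.8] q [-0.098  0.285  1.424 -0.     1.418  0.945] F [15.4 -0.1  5. ] T [ 0.09 -1.87 -0.3 ] op 0.0150
r 0.0495 psi -148.2 yaw-90 -149.8
F tool [  7.9 -13.3  -4.7]
```

View pics/s13.png

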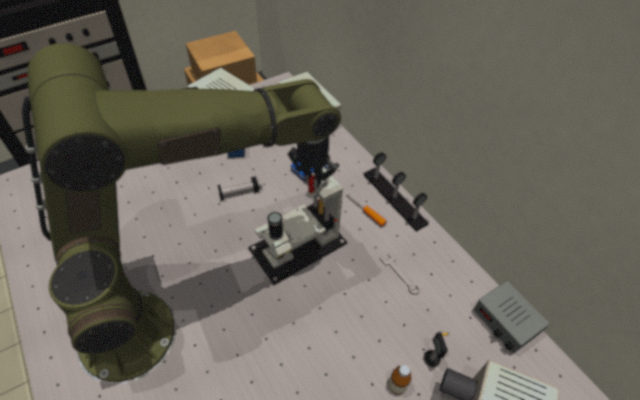

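```bash
python3 - <<'E'
import json,numpy as np
from scipy.optimize import least_squares
S=[json.loads(l) for l in open('log.jsonl')]; S=[s for s in S if s['t']>17]
P=np.array([s['ee_pos'][:2] for s in S]); F=np.array([s['contact_force'][:2] for s in S]); y=np.array([s['eef_rot'][2] for s in S])-np.pi/2
r=least_squares(lambda x:np.hypot(P[:,0]-x[0],P[:,1]-x[1])-x[2],[.604,.006,.055]);print(r.x,r.fun*1000)
# centre + offset in handle frame
def f(x): return (np.c_[x[0]+x[2]*np.cos(y)-x[3]*np.sin(y),x[1]+x[2]*np.sin(y)+x[3]*np.cos(y)]-P).ravel()
r=least_squares(f,[.604,.006,.055,0]);print(r.x,np.round(r.fun*1000,1))
E
```

```text
[0.60655163 0.00719115 0.05221753] [ 0.04784924 -0.05063699 -0.01513663 -0.01009761  0.03397904  0.03857421
 -0.04453125]
[ 0.60660682  0.00659741  0.05179994 -0.00162649] [-0.4  0.3 -0.3 -0.5  0.2  0.   0.4 -0.1  0.1 -0.2  0.1 -0.1 -0.2  0.5]
```

Call:
carry_out(commands=[{"x": -0.17,"y": -0.03,"z": 0,"ax": 0,"ay": 0,"az": 1,"claw": 1},{"x": -0.17,"y": -0.03,"z": 0,"ax": 0,"ay": 0,"az": 1,"claw": 1},{"x": -0.17,"y": -0.03,"z": 0,"ax": 0,"ay": 0,"az": 1,"claw": 1},{"x": -0.18,"y": -0.02,"z": 0,"ax": 0,"ay": 0,"az": 1,"claw": 1},{"x": -0.18,"y": -0.02,"z": 0,"ax": 0,"ay": 0,"az": 1,"claw": 1}])

```text
t: 20.05
ee_pos: [0.5547, 0.0026, 0.2813]
eef_rot: [-3.133, -0.003, -1.48]
contact_force: [-11.8, -3.7, 12.3]
opening: 0.0149
```

```bash
sed -i 's/.6033,.0075,0/.6066,.0072,0/' cr.py; python3 cr.py
```

```text
t20.05 pos [0.5547 0.0026 0.2813] rpy° [-179.5   -0.2  -84.8] q [-0.061  0.272  1.44  -0.002  1.42   1.419] F [-11.8  -3.7  12.3] T [-0.56  2.14  0.04] op 0.0149
r 0.0521 psi -175.0 yaw-90 -174.8
F tool [  2.7  11.9 -12.4]
```

Call:
carry_out(commands=[{"x": -0.18,"y": -0.01,"z": 0,"ax": 0,"ay": 0,"az": 1,"claw": 1},{"x": -0.18,"y": -0.01,"z": 0,"ax": 0,"ay": 0,"az": 1,"claw": 1},{"x": -0.18,"y": -0.01,"z": 0,"ax": 0,"ay": 0,"az": 1,"claw": 1},{"x": -0.18,"y": -0.01,"z": 0,"ax": 0,"ay": 0,"az": 1,"claw": 1},{"x": -0.18,"y": -0.01,"z": 0,"ax": 0,"ay": 0,"az": 1,"claw": 1}])

```text
t: 20.47
ee_pos: [0.5577, 0.0251, 0.2813]
eef_rot: [-3.133, 0.001, -1.916]
contact_force: [-10.0, -1.7, 12.0]
opening: 0.0153
```

```bash
python3 cr.py
```

```text
t20.47 pos [0.5577 0.0251 0.2813] rpy° [-1.795e+02  1.000e-01 -1.098e+02] q [-0.02   0.281  1.43  -0.002  1.423  1.896] F [-10.   -1.7  12. ] T [-0.42  1.92 -0.09] op 0.0153
r 0.0521 psi 160.0 yaw-90 -199.8
F tool [  5.    8.7 -12.1]
```

Call:
carry_out(commands=[{"x": -0.18,"y": -0.01,"z": 0,"ax": 0,"ay": 0,"az": 1,"claw": 1},{"x": -0.18,"y": -0.01,"z": 0,"ax": 0,"ay": 0,"az": 1,"claw": 1},{"x": -0.18,"y": -0.01,"z": 0,"ax": 0,"ay": 0,"az": 1,"claw": 1},{"x": -0.18,"y": -0.01,"z": 0,"ax": 0,"ay": 0,"az": 1,"claw": 1},{"x": -0.18,"y": -0.01,"z": 0,"ax": 0,"ay": 0,"az": 1,"claw": 1}])

```text
t: 20.88
ee_pos: [0.5698, 0.0441, 0.2813]
eef_rot: [-3.135, 0.005, -2.352]
contact_force: [-9.4, -0.5, 10.6]
opening: 0.0151
```

```bash
python3 cr.py
```

```text
t20.88 pos [0.5698 0.0441 0.2813] rpy° [-179.6    0.3 -134.8] q [ 1.400e-02  3.120e-01  1.390e+00 -2.000e-03  1.432e+00  2.366e+00] F [-9.4 -0.5 10.6] T [-0.43  1.98 -0.2 ] op 0.0151
r 0.0521 psi 134.9 yaw-90 -224.8
F tool [  6.9   6.3 -10.7]
```

Call:
carry_out(commands=[{"x": 0,"y": 0,"z": 0,"ax": 0,"ay": 0,"az": 0,"claw": -1},{"x": 0,"y": 0,"z": 0,"ax": 0,"ay": 0,"az": 0,"claw": -1},{"x": 0,"y": 0,"z": 0,"ax": 0,"ay": 0,"az": 0,"claw": -1},{"x": 0,"y": 0,"z": -1,"ax": 0,"ay": 0,"az": 0,"claw": -1},{"x": 0,"y": 0,"z": -1,"ax": 0,"ay": 0,"az": 0,"claw": -1}])

```text
t: 21.3
ee_pos: [0.5695, 0.0438, 0.3292]
eef_rot: [-3.137, 0.003, -2.346]
contact_force: [0.1, -0.7, 1.5]
opening: 0.0745
```

Call:
carry_out(commands=[{"x": 0,"y": 0,"z": -0.8,"ax": 0,"ay": 0,"az": 0,"claw": -1},{"x": 0,"y": 0,"z": 0,"ax": 0,"ay": 0,"az": -1,"claw": -1},{"x": 0,"y": 0,"z": 0,"ax": 0,"ay": 0,"az": -1,"claw": -1},{"x": 0,"y": 0,"z": 0,"ax": 0,"ay": 0,"az": -1,"claw": -1},{"x": 0,"y": 0,"z": 0,"ax": 0,"ay": 0,"az": -1,"claw": -1}])

```text
t: 21.72
ee_pos: [0.5698, 0.0438, 0.3496]
eef_rot: [-3.133, 0.002, -1.993]
contact_force: [-0.8, -0.2, -0.1]
opening: 0.0853
```

```bash
python3 cr.py;  python3 - <<'E'
from h import *
snap('wrist','w14')
import red; red.red('w14')
E
```

```text
t21.72 pos [0.5698 0.0438 0.3496] rpy° [-1.795e+02  1.000e-01 -1.142e+02] q [ 1.300e-02  2.870e-01  1.268e+00 -1.000e-03  1.578e+00  2.006e+00] F [-0.8 -0.2 -0.1] T [0.04 0.01 0.03] op 0.0853
r 0.0519 psi 135.2 yaw-90 -204.2
F tool [0.5 0.7 0.1]
w14 [306 216  31  37 711] n 707 z 0.3100604099654002 rect ((568.5164794921875, 46.679229736328125), (14.882749557495117, 23.969058990478516), 48.165409088134766) mean [0.56903132 0.04671417 0.30998951]
```

View pics/w14.png

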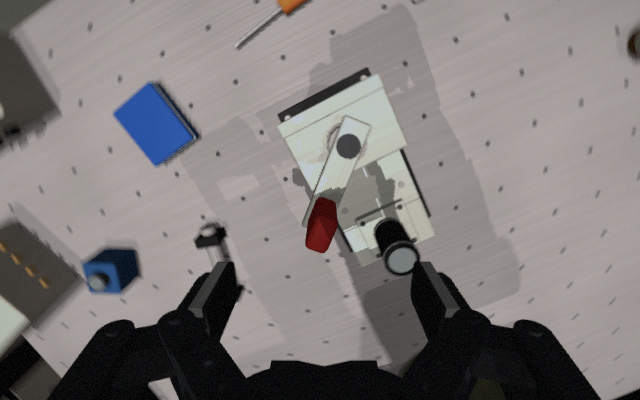

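Call:
carry_out(commands=[{"x": 0,"y": 0,"z": 0,"ax": 0,"ay": 0,"az": -1,"claw": -1},{"x": 0,"y": 0,"z": 0,"ax": 0,"ay": 0,"az": -1,"claw": -1},{"x": 0,"y": 0,"z": 0,"ax": 0,"ay": 0,"az": -1,"claw": -1},{"x": 0,"y": 0,"z": 0,"ax": 0,"ay": 0,"az": -1,"claw": -1},{"x": 0,"y": 0,"z": 0,"ax": 0,"ay": 0,"az": -1,"claw": -1}])

```text
t: 22.18
ee_pos: [0.5698, 0.0438, 0.3495]
eef_rot: [-3.133, -0.001, -1.559]
contact_force: [-0.4, -0.4, 0.9]
opening: 0.0853
```

Call:
carry_out(commands=[{"x": 0,"y": 0,"z": 0,"ax": 0,"ay": 0,"az": -1,"claw": -1},{"x": 0,"y": 0,"z": 0,"ax": 0,"ay": 0,"az": -1,"claw": -1},{"x": 0,"y": 0,"z": 0,"ax": 0,"ay": 0,"az": -1,"claw": -1},{"x": 0,"y": 0,"z": 0,"ax": 0,"ay": 0,"az": -1,"claw": -1},{"x": 0,"y": 0,"z": 0,"ax": 0,"ay": 0,"az": -1,"claw": -1}])

```text
t: 22.6
ee_pos: [0.5698, 0.0438, 0.3495]
eef_rot: [-3.134, -0.005, -1.123]
contact_force: [0.5, -0.9, 0.2]
opening: 0.0853
```

Call:
carry_out(commands=[{"x": 0,"y": 0,"z": 0,"ax": 0,"ay": 0,"az": -1,"claw": -1},{"x": 0,"y": 0,"z": 0,"ax": 0,"ay": 0,"az": -1,"claw": -1},{"x": 0,"y": 0,"z": 0,"ax": 0,"ay": 0,"az": -1,"claw": -1},{"x": 0,"y": 0,"z": 0,"ax": 0,"ay": 0,"az": -1,"claw": -1},{"x": 0,"y": 0,"z": 0,"ax": 0,"ay": 0,"az": -1,"claw": -1}])

```text
t: 23.02
ee_pos: [0.5698, 0.0438, 0.3496]
eef_rot: [-3.137, -0.007, -0.686]
contact_force: [-0.5, -0.4, -0.2]
opening: 0.0849
```

Call:
carry_out(commands=[{"x": 0,"y": 0,"z": 0,"ax": 0,"ay": 0,"az": -1,"claw": -1},{"x": 0,"y": 0,"z": 0,"ax": 0,"ay": 0,"az": -1,"claw": -1},{"x": 0,"y": 0,"z": 0,"ax": 0,"ay": 0,"az": -1,"claw": -1},{"x": 0,"y": 0,"z": 0,"ax": 0,"ay": 0,"az": -1,"claw": -1},{"x": 0,"y": 0,"z": 0,"ax": 0,"ay": 0,"az": -1,"claw": -1}])

```text
t: 23.43
ee_pos: [0.5698, 0.0438, 0.3495]
eef_rot: [-3.141, -0.009, -0.25]
contact_force: [0.6, 0.0, 0.0]
opening: 0.0857
```

Call:
carry_out(commands=[{"x": 0,"y": 0,"z": 0,"ax": 0,"ay": 0,"az": -1,"claw": -1},{"x": 0,"y": 0,"z": 0,"ax": 0,"ay": 0,"az": -1,"claw": -1},{"x": 0,"y": 0,"z": 0,"ax": 0,"ay": 0,"az": -1,"claw": -1},{"x": 0,"y": 0,"z": 0,"ax": 0,"ay": 0,"az": -1,"claw": -1},{"x": 0,"y": 0,"z": 0,"ax": 0,"ay": 0,"az": -1,"claw": -1}])

```text
t: 23.85
ee_pos: [0.5698, 0.0438, 0.3495]
eef_rot: [3.139, -0.008, 0.186]
contact_force: [-0.6, -0.9, 0.8]
opening: 0.0851
```

Call:
carry_out(commands=[{"x": 0,"y": 0,"z": 0,"ax": 0,"ay": 0,"az": -1,"claw": -1},{"x": 0,"y": 0,"z": 0,"ax": 0,"ay": 0,"az": -1,"claw": -1},{"x": 0,"y": 0,"z": 0,"ax": 0,"ay": 0,"az": -1,"claw": -1},{"x": 0,"y": 0,"z": 0,"ax": 0,"ay": 0,"az": -1,"claw": -1},{"x": 0,"y": 0,"z": 0,"ax": 0,"ay": 0,"az": -1,"claw": -1}])

```text
t: 24.27
ee_pos: [0.5698, 0.0438, 0.3495]
eef_rot: [3.136, -0.006, 0.623]
contact_force: [-0.1, 0.0, -0.7]
opening: 0.0854
```

Call:
carry_out(commands=[{"x": 0,"y": 0,"z": 0,"ax": 0,"ay": 0,"az": -1,"claw": -1},{"x": 0,"y": 0,"z": 0,"ax": 0,"ay": 0,"az": -1,"claw": -1},{"x": 0,"y": 0,"z": 0,"ax": 0,"ay": 0,"az": -1,"claw": -1},{"x": 0,"y": 0,"z": 0,"ax": 0,"ay": 0,"az": -1,"claw": -1},{"x": 0,"y": 0,"z": 0,"ax": 0,"ay": 0,"az": -1,"claw": -1}])

```text
t: 24.68
ee_pos: [0.5698, 0.0438, 0.3495]
eef_rot: [3.134, -0.003, 1.059]
contact_force: [0.7, 0.3, -0.3]
opening: 0.0851
```

Call:
carry_out(commands=[{"x": 0,"y": 0,"z": 0,"ax": 0,"ay": 0,"az": -1,"claw": -1},{"x": 0,"y": 0,"z": 0,"ax": 0,"ay": 0,"az": -1,"claw": -1},{"x": 0,"y": 0,"z": 0,"ax": 0,"ay": 0,"az": -1,"claw": -1},{"x": 0,"y": 0,"z": 0,"ax": 0,"ay": 0,"az": -1,"claw": -1},{"x": 0,"y": 0,"z": 0,"ax": 0,"ay": 0,"az": -1,"claw": -1}])

```text
t: 25.1
ee_pos: [0.5698, 0.0438, 0.3495]
eef_rot: [3.133, 0.001, 1.495]
contact_force: [-0.0, -0.6, 0.0]
opening: 0.0855
```

Call:
carry_out(commands=[{"x": 0,"y": 0,"z": 0,"ax": 0,"ay": 0,"az": -1,"claw": -1},{"x": 0,"y": 0,"z": 0,"ax": 0,"ay": 0,"az": -1,"claw": -1},{"x": 0,"y": 0,"z": 0,"ax": 0,"ay": 0,"az": -1,"claw": -1},{"x": 0,"y": 0,"z": 0,"ax": 0,"ay": 0,"az": -1,"claw": -1},{"x": 0,"y": 0,"z": 0,"ax": 0,"ay": 0,"az": -1,"claw": -1}])

```text
t: 25.52
ee_pos: [0.5698, 0.0438, 0.3495]
eef_rot: [3.134, 0.004, 1.932]
contact_force: [-1.0, -0.7, 0.4]
opening: 0.0855
```

```bash
python3 cr.py;  python3 - <<'E'
from t2 import *
snap('wrist','w15')
snap('side','s15')
import red; red.red('w15')
plan([.5682,.0465,.35],Ro.from_euler('xyz',[180,0,135],degrees=True),5)
E
```

```text
t25.52 pos [0.5698 0.0438 0.3495] rpy° [179.6   0.2 110.7] q [ 1.300e-02  2.870e-01  1.268e+00 -1.000e-03  1.578e+00 -1.918e+00] F [-1.  -0.7  0.4] T [-0.06 -0.    0.  ] op 0.0855
r 0.0519 psi 135.2 yaw-90 20.7
F tool [-0.3 -1.2 -0.4]
cam in tool [ 0.00030783 -0.08344466 -0.14303836] fwd [1.80530781e-04 3.23668794e-01 9.46170428e-01]
w15 [309 213  40  31 778] n 774 z 0.3098417703043049 rect ((567.1708984375, 46.33238983154297), (14.711861610412598, 25.1506404876709), 45.044952392578125) mean [0.5662299  0.04626018 0.30972071]
t25.62 pos [0.5698 0.0438 0.3495] rpy° [179.6   0.2 110.5] q [ 1.300e-02  2.870e-01  1.268e+00 -1.000e-03  1.578e+00 -1.916e+00] F [ 0.4 -0.  -0.8] T [-0.02 -0.03 -0.03] op 0.0853
{"x": 0.02, "ax": 0.02, "ay": 0.01, "az": -0.98, "claw": -1} 
{"x": 0.03, "y": -0.01, "z": -0.01, "ax": 0.01, "ay": 0.02, "az": -0.98, "claw": -1} 
{"x": 0.02, "ax": 0.02, "ay": 0.01, "az": -0.98, "claw": -1} 
{"x": 0.03, "y": 0.01, "z": -0.01, "ax": 0.01, "ay": 0.01, "az": -0.97, "claw": -1} 
{"x": 0.02, "ax": 0.02, "ay": 0.01, "az": -0.98, "claw": -1}
```

View pics/w15.png

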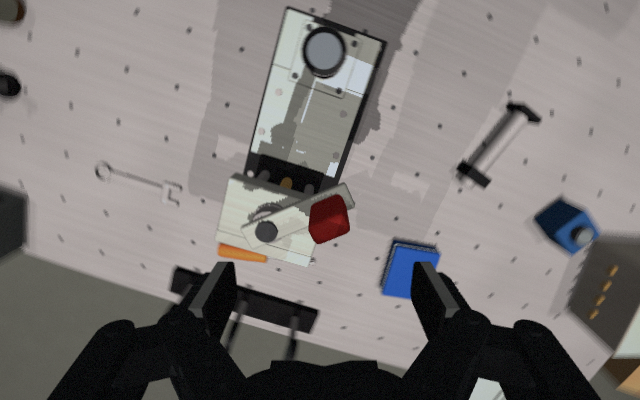

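Call:
carry_out(commands=[{"x": 0.02,"y": 0,"z": 0,"ax": 0.015,"ay": 0.01,"az": -0.98,"claw": -1},{"x": 0.03,"y": 0,"z": 0,"ax": 0.015,"ay": 0.01,"az": -0.98,"claw": -1},{"x": 0.02,"y": 0,"z": 0,"ax": 0.015,"ay": 0.01,"az": -0.98,"claw": -1},{"x": 0.03,"y": 0,"z": 0,"ax": 0.015,"ay": 0.01,"az": -0.98,"claw": -1},{"x": 0.02,"y": 0,"z": 0,"ax": 0.015,"ay": 0.01,"az": -0.98,"claw": -1}])

```text
t: 26.03
ee_pos: [0.5682, 0.0465, 0.3495]
eef_rot: [-3.141, 0.001, 2.356]
contact_force: [-0.7, -0.8, -0.3]
opening: 0.0855
```

Call:
carry_out(commands=[{"x": 0,"y": 0,"z": 0.7,"ax": 0,"ay": 0,"az": 0,"claw": -0.6},{"x": 0,"y": 0,"z": 0.8,"ax": 0,"ay": 0,"az": 0,"claw": -0.6},{"x": 0,"y": 0,"z": 0.8,"ax": 0,"ay": 0,"az": 0,"claw": -0.6},{"x": 0,"y": 0,"z": 0.5,"ax": 0,"ay": 0,"az": 0,"claw": -0.4},{"x": 0,"y": 0,"z": 0,"ax": 0,"ay": 0,"az": 0,"claw": 0}])

```text
t: 26.45
ee_pos: [0.5675, 0.0463, 0.2768]
eef_rot: [-3.138, -0.002, 2.352]
contact_force: [0.3, -0.1, -0.8]
opening: 0.0492
```

```bash
python3 cr.py
```

```text
t26.45 pos [0.5675 0.0463 0.2768] rpy° [-1.798e+02 -1.000e-01  1.348e+02] q [ 1.800e-02  3.160e-01  1.395e+00 -1.000e-03  1.435e+00 -2.335e+00] F [ 0.3 -0.1 -0.8] T [-0.03  0.01  0.01] op 0.0492
r 0.0553 psi 135.0 yaw-90 44.8
F tool [-0.3  0.1  0.8]
```

Call:
carry_out(commands=[{"x": 0,"y": 0,"z": 0,"ax": 0,"ay": 0,"az": 0,"claw": 1},{"x": 0,"y": 0,"z": 0,"ax": 0,"ay": 0,"az": 0,"claw": 1},{"x": 0,"y": 0,"z": 0,"ax": 0,"ay": 0,"az": 0,"claw": 1},{"x": 0,"y": 0,"z": 0,"ax": 0,"ay": 0,"az": 0,"claw": 1},{"x": 0,"y": 0,"z": 0,"ax": 0,"ay": 0,"az": 0,"claw": 1}])

```text
t: 26.87
ee_pos: [0.5683, 0.0468, 0.2809]
eef_rot: [3.141, 0.002, 2.355]
contact_force: [-3.8, 2.1, 1.2]
opening: 0.0252
```

```bash
python3 cr.py; python3 - <<'E'
from h import *
import numpy as np
# tube/fork heights so far
for f,b in (('s15',None),('w15',None)):
    p,d,c=load(f); v,u=np.mgrid[0:400,0:640]; P=dep(c,np.c_[u.ravel(),v.ravel()],d.ravel())
    def med(x0,x1,y0,y1,z0,z1):
        k=(P[:,0]>x0)&(P[:,0]<x1)&(P[:,1]>y0)&(P[:,1]<y1)&(P[:,2]>z0)&(P[:,2]<z1); return round(float(np.median(P[k,2])),4),int(k.sum())
    print(f,'fork',med(.49,.53,-.05,.055,.09,.125),'head',med(.44,.472,-.013,.017,.18,.21),'base',med(.40,.41,-.05,.05,.0,.025),'table',med(.35,.38,-.15,.15,-.02,.02))
E
```

```text
t26.87 pos [0.5683 0.0468 0.2809] rpy° [1.800e+02 1.000e-01 1.349e+02] q [ 1.800e-02  3.120e-01  1.390e+00 -1.000e-03  1.438e+00 -2.337e+00] F [-3.8  2.1  1.2] T [ 0.37  0.77 -0.22] op 0.0252
r 0.0551 psi 134.1 yaw-90 44.9
F tool [ 4.2 -1.2 -1.3]
s15 fork (0.1105, 406) head (0.1951, 125) base (0.0128, 104) table (0.0003, 949)
w15 fork (0.1101, 3085) head (0.1954, 1315) base (0.0123, 194) table (0.0005, 2528)
```

Call:
carry_out(commands=[{"x": -0.008,"y": 0.19,"z": 0,"ax": 0,"ay": 0,"az": 1,"claw": 1},{"x": -0.008,"y": 0.19,"z": 0,"ax": 0,"ay": 0,"az": 1,"claw": 1},{"x": -0.008,"y": 0.19,"z": 0,"ax": 0,"ay": 0,"az": 1,"claw": 1},{"x": -0.008,"y": 0.19,"z": 0,"ax": 0,"ay": 0,"az": 1,"claw": 1},{"x": -0.008,"y": 0.19,"z": 0,"ax": 0,"ay": 0,"az": 1,"claw": 1}])

```text
t: 27.28
ee_pos: [0.5886, 0.0592, 0.2809]
eef_rot: [3.14, 0.002, 1.914]
contact_force: [-1.0, -2.4, 0.7]
opening: 0.0249
```

```bash
python3 cr.py
```

```text
t27.28 pos [0.5886 0.0592 0.2809] rpy° [1.799e+02 1.000e-01 1.097e+02] q [ 3.900e-02  3.620e-01  1.325e+00 -1.000e-03  1.453e+00 -1.875e+00] F [-1.  -2.4  0.7] T [-0.41  0.15  0.04] op 0.0249
r 0.0550 psi 109.1 yaw-90 19.7
F tool [-1.9 -1.8 -0.7]
```

Call:
carry_out(commands=[{"x": -0.008,"y": 0.19,"z": 0,"ax": 0,"ay": 0,"az": 1,"claw": 1},{"x": -0.008,"y": 0.19,"z": 0,"ax": 0,"ay": 0,"az": 1,"claw": 1},{"x": -0.008,"y": 0.19,"z": 0,"ax": 0,"ay": 0,"az": 1,"claw": 1},{"x": -0.008,"y": 0.19,"z": 0,"ax": 0,"ay": 0,"az": 1,"claw": 1},{"x": -0.008,"y": 0.19,"z": 0,"ax": 0,"ay": 0,"az": 1,"claw": 1}])

```text
t: 27.7
ee_pos: [0.6122, 0.0619, 0.2809]
eef_rot: [3.139, 0.002, 1.478]
contact_force: [1.0, -4.1, 0.1]
opening: 0.0251
```

```bash
python3 cr.py
```

```text
t27.70 pos [0.6122 0.0619 0.2809] rpy° [1.798e+02 1.000e-01 8.470e+01] q [ 0.042  0.417  1.248 -0.002  1.473 -1.436] F [ 1.  -4.1  0.1] T [-0.71 -0.06  0.2 ] op 0.0251
r 0.0550 psi 84.2 yaw-90 -5.3
F tool [-4.   1.4 -0.1]
```

Call:
carry_out(commands=[{"x": -0.008,"y": 0.19,"z": 0,"ax": 0,"ay": 0,"az": 1,"claw": 1},{"x": -0.008,"y": 0.19,"z": 0,"ax": 0,"ay": 0,"az": 1,"claw": 1},{"x": -0.008,"y": 0.19,"z": 0,"ax": 0,"ay": 0,"az": 1,"claw": 1},{"x": -0.008,"y": 0.19,"z": 0,"ax": 0,"ay": 0,"az": 1,"claw": 1},{"x": -0.008,"y": 0.19,"z": 0,"ax": 0,"ay": 0,"az": 1,"claw": 1}])

```text
t: 28.12
ee_pos: [0.6347, 0.0543, 0.281]
eef_rot: [3.138, 0.001, 1.041]
contact_force: [-0.0, -5.1, -0.2]
opening: 0.0249
```

Call:
carry_out(commands=[{"x": -0.008,"y": 0.19,"z": 0,"ax": 0,"ay": 0,"az": 1,"claw": 1},{"x": -0.008,"y": 0.19,"z": 0,"ax": 0,"ay": 0,"az": 1,"claw": 1},{"x": -0.008,"y": 0.19,"z": 0,"ax": 0,"ay": 0,"az": 1,"claw": 1},{"x": -0.008,"y": 0.19,"z": 0,"ax": 0,"ay": 0,"az": 1,"claw": 1},{"x": -0.008,"y": 0.19,"z": 0,"ax": 0,"ay": 0,"az": 1,"claw": 1}])

```text
t: 28.53
ee_pos: [0.6519, 0.038, 0.2809]
eef_rot: [3.138, -0.0, 0.605]
contact_force: [-1.6, -8.5, 0.8]
opening: 0.025
```

```bash
python3 cr.py
```

```text
t28.53 pos [0.6519 0.038  0.2809] rpy° [179.8  -0.   34.7] q [ 0.003  0.51   1.117 -0.003  1.513 -0.601] F [-1.6 -8.5  0.8] T [-1.31  0.54  0.45] op 0.0250
r 0.0548 psi 34.2 yaw-90 -55.3
F tool [-6.2  6.1 -0.8]
```

Call:
carry_out(commands=[{"x": -0.008,"y": 0.19,"z": 0,"ax": 0,"ay": 0,"az": 1,"claw": 1},{"x": -0.008,"y": 0.19,"z": 0,"ax": 0,"ay": 0,"az": 1,"claw": 1},{"x": -0.008,"y": 0.19,"z": 0,"ax": 0,"ay": 0,"az": 1,"claw": 1},{"x": -0.008,"y": 0.19,"z": 0,"ax": 0,"ay": 0,"az": 1,"claw": 1},{"x": -0.008,"y": 0.19,"z": 0,"ax": 0,"ay": 0,"az": 1,"claw": 1}])

```text
t: 28.95
ee_pos: [0.6607, 0.0159, 0.281]
eef_rot: [3.138, -0.001, 0.168]
contact_force: [-4.5, -9.1, 0.8]
opening: 0.025
```

Call:
carry_out(commands=[{"x": -0.008,"y": 0.19,"z": 0,"ax": 0,"ay": 0,"az": 1,"claw": 1},{"x": -0.008,"y": 0.19,"z": 0,"ax": 0,"ay": 0,"az": 1,"claw": 1},{"x": -0.008,"y": 0.19,"z": 0,"ax": 0,"ay": 0,"az": 1,"claw": 1},{"x": -0.008,"y": 0.19,"z": 0,"ax": 0,"ay": 0,"az": 1,"claw": 1},{"x": -0.008,"y": 0.19,"z": 0,"ax": 0,"ay": 0,"az": 1,"claw": 1}])

```text
t: 29.37
ee_pos: [0.6593, -0.0078, 0.2809]
eef_rot: [3.139, -0.002, -0.268]
contact_force: [-6.8, -8.6, 1.8]
opening: 0.0253
```

```bash
python3 cr.py
```

```text
t29.37 pos [ 0.6593 -0.0078  0.2809] rpy° [ 1.798e+02 -1.000e-01 -1.540e+01] q [-0.066  0.526  1.092 -0.003  1.522  0.202] F [-6.8 -8.6  1.8] T [-1.23  1.47  0.67] op 0.0253
r 0.0548 psi -15.8 yaw-90 -105.4
F tool [-4.3 10.1 -1.8]
```

Call:
carry_out(commands=[{"x": -0.008,"y": 0.19,"z": 0,"ax": 0,"ay": 0,"az": 1,"claw": 1},{"x": -0.008,"y": 0.19,"z": 0,"ax": 0,"ay": 0,"az": 1,"claw": 1},{"x": -0.008,"y": 0.19,"z": 0,"ax": 0,"ay": 0,"az": 1,"claw": 1},{"x": -0.008,"y": 0.19,"z": 0,"ax": 0,"ay": 0,"az": 1,"claw": 1},{"x": -0.008,"y": 0.19,"z": 0,"ax": 0,"ay": 0,"az": 1,"claw": 1}])

```text
t: 29.78
ee_pos: [0.6481, -0.0287, 0.281]
eef_rot: [3.139, -0.002, -0.704]
contact_force: [-9.1, -8.6, 1.5]
opening: 0.0251
```

Call:
carry_out(commands=[{"x": -0.008,"y": 0.19,"z": 0,"ax": 0,"ay": 0,"az": 1,"claw": 1},{"x": -0.008,"y": 0.19,"z": 0,"ax": 0,"ay": 0,"az": 1,"claw": 1},{"x": -0.008,"y": 0.19,"z": 0,"ax": 0,"ay": 0,"az": 1,"claw": 1},{"x": 0,"y": 0,"z": 0,"ax": 0,"ay": 0,"az": 0,"claw": 1},{"x": 0,"y": 0,"z": 0,"ax": 0,"ay": 0,"az": 0,"claw": 1}])

```text
t: 30.2
ee_pos: [0.6375, -0.0382, 0.281]
eef_rot: [3.14, -0.002, -0.963]
contact_force: [-10.3, -9.4, 2.3]
opening: 0.0248
```

```bash
python3 cr.py; cat > ht.py <<'E'
from h import *
import sys
def ht(f):
    p,d,c=load(f); v,u=np.mgrid[0:400,0:640]; P=dep(c,np.c_[u.ravel(),v.ravel()],d.ravel())
    def med(x0,x1,y0,y1,z0,z1):
        k=(P[:,0]>x0)&(P[:,0]<x1)&(P[:,1]>y0)&(P[:,1]<y1)&(P[:,2]>z0)&(P[:,2]<z1); return round(float(np.median(P[k,2])),4),int(k.sum())
    print(f,'fork',med(.49,.53,-.05,.055,.09,.125),'head',med(.44,.472,-.013,.017,.18,.22),'base',med(.40,.41,-.05,.05,.0,.025),'table',med(.35,.38,-.15,.15,-.02,.02))
if __name__=='__main__':
    for n in('side','top'): snap(n,n[0]+sys.argv[1]); ht(n[0]+sys.argv[1])
E
python3 ht.py 16
```

```text
t30.20 pos [ 0.6375 -0.0382  0.281 ] rpy° [ 1.799e+02 -1.000e-01 -5.520e+01] q [-0.116  0.475  1.167 -0.003  1.5    0.847] F [-10.3  -9.4   2.3] T [-1.07  1.81  0.64] op 0.0248
r 0.0549 psi -55.8 yaw-90 -145.2
F tool [ 1.9 13.9 -2.2]
s16 fork (0.1168, 387) head (0.2011, 138) base (0.0127, 106) table (0.0004, 951)
t16 fork (nan, 0) head (nan, 0) base (nan, 0) table (0.0002, 182)
  return _methods._mean(a, axis=axis, dtype=dtype,
  ret = ret.dtype.type(ret / rcount)
```

View pics/s16.png

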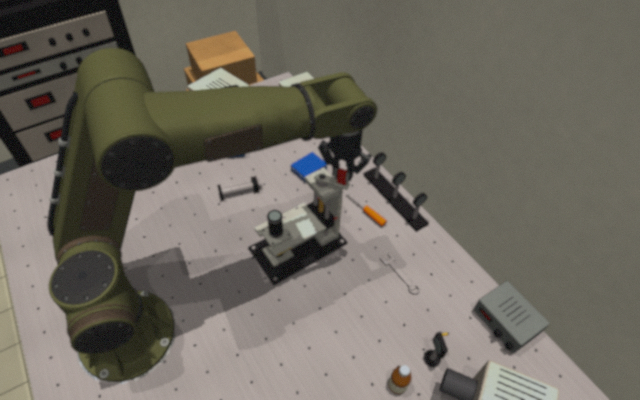

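Call:
carry_out(commands=[{"x": -0.008,"y": 0.18,"z": 0,"ax": 0,"ay": 0,"az": 1,"claw": 1},{"x": -0.008,"y": 0.18,"z": 0,"ax": 0,"ay": 0,"az": 1,"claw": 1},{"x": -0.008,"y": 0.18,"z": 0,"ax": 0,"ay": 0,"az": 1,"claw": 1},{"x": -0.008,"y": 0.18,"z": 0,"ax": 0,"ay": 0,"az": 1,"claw": 1},{"x": -0.008,"y": 0.18,"z": 0,"ax": 0,"ay": 0,"az": 1,"claw": 1}])

```text
t: 30.72
ee_pos: [0.6168, -0.0468, 0.2809]
eef_rot: [3.141, -0.003, -1.402]
contact_force: [-11.2, -10.5, 2.8]
opening: 0.0249
```

Call:
carry_out(commands=[{"x": 0,"y": 0,"z": 0,"ax": 0,"ay": 0,"az": 0,"claw": 1},{"x": 0,"y": 0,"z": 0,"ax": 0,"ay": 0,"az": 0,"claw": 0},{"x": 0,"y": 0,"z": 0,"ax": 0,"ay": 0,"az": 0,"claw": -0.5},{"x": 0,"y": 0,"z": 0,"ax": 0,"ay": 0,"az": 0,"claw": -1},{"x": 0,"y": 0,"z": 0,"ax": 0,"ay": 0,"az": 0,"claw": -1}])

```text
t: 31.13
ee_pos: [0.6178, -0.045, 0.2802]
eef_rot: [-3.14, -0.001, -1.396]
contact_force: [-0.2, 0.1, -0.8]
opening: 0.0724
```

Call:
carry_out(commands=[{"x": 0,"y": 0,"z": -0.7,"ax": 0,"ay": 0,"az": 0,"claw": -1},{"x": 0,"y": 0,"z": -1,"ax": 0,"ay": 0,"az": 0,"claw": -1},{"x": 0,"y": 0,"z": -1,"ax": 0,"ay": 0,"az": 0,"claw": -1},{"x": 0,"y": 0,"z": -0.7,"ax": 0,"ay": 0,"az": 0,"claw": -1},{"x": 0,"y": 0,"z": 0,"ax": 0,"ay": 0,"az": 0,"claw": -1}])

```text
t: 31.55
ee_pos: [0.6181, -0.0449, 0.3692]
eef_rot: [-3.135, -0.003, -1.396]
contact_force: [0.4, 0.7, 0.7]
opening: 0.0853
```

```bash
python3 cr.py; python3 - <<'E'
from h import *
from ht import ht
for n in('side','wrist'): snap(n,n[0]+'17'); ht(n[0]+'17')
import red; red.red('w17')
E
```

```text
t31.55 pos [ 0.6181 -0.0449  0.3692] rpy° [-179.6   -0.2  -80. ] q [-1.310e-01  4.060e-01  1.067e+00 -1.000e-03  1.661e+00  1.265e+00] F [0.4 0.7 0.7] T [ 0.02  0.02 -0.02] op 0.0853
r 0.0534 psi -77.6 yaw-90 -170.0
F tool [-0.6 -0.5 -0.7]
s17 fork (0.1175, 387) head (0.2022, 134) base (0.0126, 108) table (0.0004, 943)
w17 fork (0.1171, 1945) head (0.2024, 575) base (nan, 0) table (0.0007, 845)
w17 [308 212  36  21 643] n 641 z 0.3100000516104583 rect ((617.322998046875, -46.332374572753906), (14.032011032104492, 24.819969177246094), 9.210203170776367) mean [ 0.61763644 -0.04627253  0.30988189]
  return _methods._mean(a, axis=axis, dtype=dtype,
  ret = ret.dtype.type(ret / rcount)
```

View pics/w17.png

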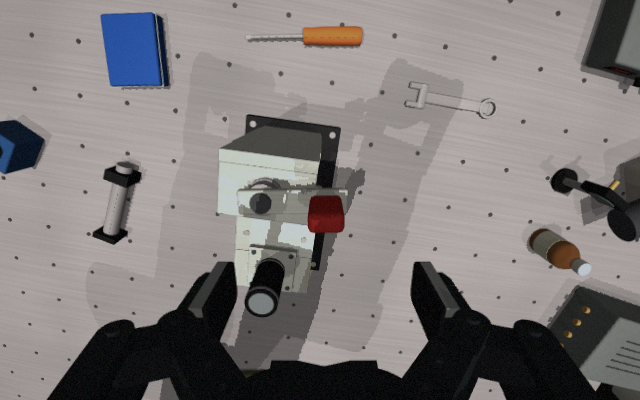

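```bash
python3 - <<'E'
from h import *
p,d,c=load('s17'); a=cv2.resize(p[190:290,230:360],None,fx=6,fy=6,interpolation=cv2.INTER_CUBIC); cv2.imwrite('pics/s17z.png',a[...,::-1])
v,u=np.mgrid[200:285,240:300]; P=dep(c,np.c_[u.ravel(),v.ravel()],d[200:285,240:300].ravel())
for lo,hi in((.13,.145),(.145,.16),(.16,.175),(.175,.19),(.198,.206)):
    k=(P[:,2]>lo)&(P[:,2]<hi)&(np.hypot(P[:,0]-.456,P[:,1]-.002)<.035); print(lo,k.sum(),P[k,:2].mean(0), P[k,:2].min(0),P[k,:2].max(0))
E
```

```text
0.13 72 [ 0.45063285 -0.00854645] [ 0.42843986 -0.03186227] [0.48846628 0.03136277]
0.145 45 [ 0.45318848 -0.01037287] [ 0.43895625 -0.0181902 ] [0.47631705 0.00694667]
0.16 52 [ 0.45280941 -0.01023144] [ 0.43880176 -0.01840204] [0.471655   0.01072781]
0.175 49 [ 0.45293014 -0.01035254] [ 0.43899154 -0.01775207] [0.47401895 0.00758012]
0.198 159 [0.45869458 0.00223053] [ 0.4385197  -0.01715237] [0.47878869 0.02321005]
```

View pics/s17z.png

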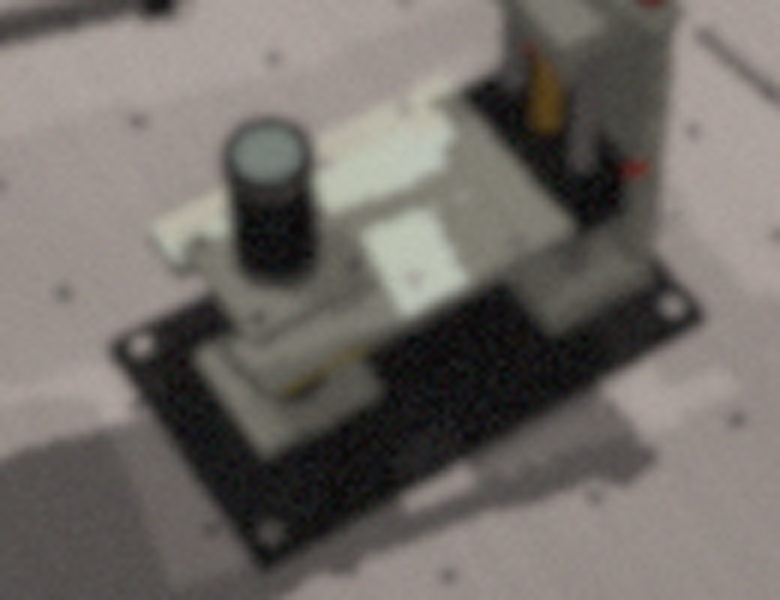

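The tube hangs upright: the barrel's centroid shifts by less than 0.5 mm between slices at 145 and 190 mm. The carrying plate rests on the fork, and the foot plate floats over the base at about (290,400) in the crop. The gripper is clear above the handle.

```bash
python3 -c "
from bench import *
print(job_done())"
```

```text
the job is handed in; nothing more can be done
None
```

The tube is standing in the fork and has been cranked up, so it hangs upright with its foot plate about 10 mm clear of the base. I handed the job in at about 31.7 s of the 72 s allowed.

**What I did:**
- I gripped the lying tube on its bare head end, lifted it and turned it upright.
- I lowered it in front of the stand, slid it into the fork's slot, set it on the base and pushed it home.
- I then turned the crank clockwise about 440° in two grips and backed the open gripper off above the handle.

**Last checks:**
- **Clearance:** the side camera's fork height gives about 9.9 mm and its head-face height about 9.8 mm. The wrist camera gives 9.4 mm from the fork and 9.7 mm from the head face, so the four readings differ by about 0.5 mm.
- **Upright:** the barrel's centre shifts by less than 0.5 mm along its visible length. A fit to the head face in the wrist camera's depth showed about 3° of tilt. I put that down to the camera, because the side of the barrel read plumb.
- **Home in the slot:** while still held, the tube's axis read about 2–3 mm beyond the seat point with about 5 N of push. I took that as touching the closed end.
- **Forces and bystanders:** the highest wrist force in the readings, taken after each move call, was about 20 N, while cranking. Every bystander still in view at the end looked undisturbed.

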